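Clamp the media bottle on the platform with the push-button telescoping bar

TASK

Take the media bottle from between its neighbours and stand it upright in the open bay of the clamp platform, between the fence and the clamping bar, and let go of it. Then press down the sprung detent button on the telescoping tube and slide the tube towards the bottle until the button pops up again in the very next hole, so that the bottle stands held between bar and fence. Do not shift the other things on the bench and do not tip the bottle over.

Things in the scene. Friction and masses are not known exactly. Their poses are not given: they have to be found in the camera images.
- platform: Fixed clamp platform: grey base plate 190 (its x) by 310 mm (its y), top 12 mm up. Origin under its centre at bench level, z up, +y the way the tube extends. Along its front (x = -55 mm) a square sleeve, 40 mm wide, y = -149 to +3, 48 mm high, its top with a slot and three wider holes at y = -113, -73, -33 mm. The tube sliding in it carries the cross bar.
- bar_pad (a point): Middle of the pad of the cross bar, facing +y to the fence; moves with the tube. The bar is 28 mm high (32 to 60 mm above the bench), reaches over platform x = -55 to +76 mm; its head on the tube line is 71 mm high. With the tube in its first hole the pad is at platform y = 26 mm. Axes as the platform's.
- bay (a point): Point on the bay's floor (12 mm up, platform x = 25, y = 99 mm) where the bottle's axis is when clamped, 33 mm before the fence's pad. Axes as the platform's. Fence 100 mm wide, top 80 mm up. The bay, between bar and fence, is 90 mm wide in x between two guide strips (top 24 mm up), and in y 106 mm long with the tube in the first hole, 66 in the second, 26 in the third.
- tube (a joint): How far the telescoping tube with its cross bar is slid out, m: 0 in the first hole (start), 0.040 in the second, 0.080 in the third; grows towards the fence. About 2 mm of play either way in each hole, 1.5 N friction. Locked unless the button is down.
- button (a joint): How far the sprung button is pressed, m: 0 popped up in a hole, 0.009 fully down (2 N at the start of the press, 6 N fully down). Free of the hole from 0.006; once slid 3 mm or more off a hole the sleeve holds it down at 0.006, and in the next hole it springs up by itself and locks, so that the pushed tube stops dead.
- button_top (a point): Middle of the floor of the button's thumb saddle (65 mm above the bench when up), a grey cap 28 mm wide, 58 mm long along the tube. At either end of the floor stands a lip 8 mm thick, 11 mm high, 42 mm clear between them; sides open. Moves with tube and button: shut fingertips that press the floor can push the tube along by a lip. Axes as the platform's.
- bottle_mid (a point): Media bottle with white contents and a wide screw cap (the cap does not turn): body 62 mm across up to 71 mm, a neck 40 mm across up to 83 mm, cap 58 mm across from 83 to its top at 111 mm; about 0.17 kg. This point lies on its axis half-way up (55.5 mm above its foot); z is its axis.
- plates_mid (a point): Bystander: banded pile of clear well plates, 86 mm (its x) by 129 mm (its y), 86 mm high; stands close beside the bottle, its long side towards it. This point is its centre.
- dishes_mid (a point): Bystander: low stack of round dishes, 93 mm across, 80 mm high; stands close beside the bottle on the side away from the well plates. This point is its centre.
- timer_mid (a point): Bystander: wedge-shaped bench timer 62 x 78 x 34 mm, behind the platform. This point is its centre.

How it is judged (in metres and radians):
On the way, in this order (a step that is already met when the one before it is completed fails the run):
1. the bottle stands upright in the bay, let go, while the tube is still in its first hole (x of bottle_mid in the frame of platform between 0.005 and 0.045 m and angle between bottle_mid's own z axis and vertical below 0.1 rad and z of bottle_mid in the frame of platform between 0.062 and 0.073 m and linear speed of bottle below 0.02 m/s and contact force between the fingers and bottle below 0.1 N and y of bottle_mid in the frame of platform between 0.05 and 0.108 m and value of joint tube below 0.006 m), for 0.2 s.
2. the button is pressed in, out of its hole (value of joint button above 0.005 m), for 0.05 s.
3. the button has popped up in the second hole (value of joint button below 0.002 m and value of joint tube between 0.036 and 0.044 m), for 0.2 s.
At the end, for the whole second after the job is handed in: The bottle stands upright (within 0.1 rad) on the bay's floor within 20 mm of the bay's centre line, between bar and fence (its axis 24 to 42 mm from the fence's pad), at rest and let go; the button is popped up (under 2 mm pressed) in the second hole (tube at 40 mm, within 4 mm) (all of step 3 and x of bottle_mid in the frame of platform between 0.005 and 0.045 m and angle between bottle_mid's own z axis and vertical below 0.1 rad and z of bottle_mid in the frame of platform between 0.062 and 0.073 m and linear speed of bottle below 0.02 m/s and contact force between the fingers and bottle below 0.1 N and y of bottle_mid in the frame of platform between 0.09 and 0.108 m); the robot touches nothing.
It fails at once if the bottle tips over (angle between bottle_mid's own z axis and vertical above 0.5 rad).
It fails at once if the tube runs past the second hole (value of joint tube above 0.05 m).
It fails at once if the banded pile of well plates is shifted by more than 25 mm (distance of plates_mid from where it was at the start of the episode above 0.025 m).
It fails at once if the low stack of dishes is shifted by more than 25 mm (distance of dishes_mid from where it was at the start of the episode above 0.025 m).
It fails at once if the bench timer is shifted by more than 25 mm (distance of timer_mid from where it was at the start of the episode above 0.025 m).
It also fails if it takes over 50 s, if anything falls off the work surface, if the arm or the gripper's body presses on something with over 40 N, if the wrist force passes 120 N, or if a joint passes its speed limit or range.

ROBOT

A 6-joint arm with a two-finger parallel gripper is mounted at the origin on a cart in front of the work surface, level with it; the furniture and walls round the work are solid. World frame = base frame: x ahead of the robot, y to its left, z up, the work surface at z = 0. Lengths are in mm, angles in rad, forces in N, time in s.
With the tool pointing down it reaches from about 275 to 975 mm from the base axis. Payload 8.4 kg.
Tool frame: the origin (TCP) lies midway between the tips of the shut fingers; the grasp point (between the pads) lies 19 mm behind it (hold_point_z is the distance from the TCP to the grasp point, in mm); y points along the fingers, z is the direction in which the jaws open and shut, and the axes are right-handed (so a half turn about y gives the same grasp; the last joint's range is limited). The gripper opens to 92 mm and grips with 3 to 60 N. Pads are 20 mm wide; open, the fingers measure 128 mm over their backs; the gripper's body (75 mm by 189 mm) begins 69 mm behind the grasp point.
Start: joints at [-1.267, 0.353, 1.633, -0, 1.155, -0.002], TCP at [188.159, -596.007, 214.583] pointing down, gripper open.
Joint ranges: [-2.63, 2.63], [-0.92, 2.1], [0.06, 2.66], [-1.3, 4.44], [0, 2.69], [-3.02, 3.02]. Speed limits (rad/s): [2.22, 2.22, 2.79, 3.14, 3.14, 3.14].

INTERFACE

Orientations are given as a 3x3 rotation matrix whose columns are the frame's x, y, z axes.
In Python, from cell import read_state, read_camera, job_done, hold_point_z gives the robot as it stands. The module is installed in compiled form; this text tells all that it offers.
- The arm moves only by the tool apply_moves, never from a script. Its argument "series" is a list of rows, each an object of numbers: "x", "y", "z": the shift along the tool's x, y, z in m; "wx", "wy", "wz": the turn, a rotation vector about the tool's x, y, z in degrees. In form: [{"x": .., "y": .., "z": .., "wx": .., "wy": .., "wz": ..}, ...]. A call has 1 to 10 rows; each row is the pose to reach, as a shift and turn from the pose commanded when the call began, along the tool's axes at that moment; what a row does not reach only later rows make up. A row lasts 1/12 s, in which the tool goes at most 41.7 mm and 7.16 degrees, less where a joint would pass 70% of its speed; a pose out of reach is approached as far as the arm can. A call with a gripper value outside its range is refused whole. "gripper" is the opening, from -1 (shut) to 1 (fully open), so that 0 is half open, set as the call begins (left out, the last holds). The fingers move at their own pace and stop on an object; "squeeze" is the grip in N (left out, the last holds). Time passes only in rows, so rows that repeat a pose let the fingers close. It gives the time, the measured TCP pose, the force and the opening at its end, in the units of the state.
- read_state(): the state, without advancing time (a new reading comes with each control period).
- read_camera(name): name is "scene" or "top" or "wrist"; returns a dict with "frame" (480x640x3 uint8, red, green, blue), "range_z" (480x640 float32, mm along the optical axis (not along the pixel's ray), 0 where there is no reading), "camera_matrix" (3x3 intrinsics, pixels), "dist" ([k1, k2, p1, p2, k3] as OpenCV has them; the pictures are not rectified), "R" (3x3) and "t" (3): a world point X has camera coordinates R X + t. Camera axes: x right, y down, z forward; pixel columns grow to the right and rows downward; lengths in mm; the calibration is good to about 2 mm. A picture is of the moment at which its call begins.
- job_done(): hands the job in, once; it reports no verdict.
The state is a dict: "time": time; "joints": joint angles; "qd": joint speeds; "joint_efforts": joint torques, N m; "position": TCP position; "orientation": TCP orientation; "ft_force": force on the tool from outside, world axes, zero at the start; "wrist_torque": the same for the moment, N m; "width": finger opening in mm.
Only numpy, scipy, OpenCV 4.12 (cv2) and the standard library are available. Lean on these libraries where they do the work, as an engineer would, in place of code of your own. Each camera call takes 0.05 s, during which the arm holds its last target.

## Working session

There is one attempt and no reset: what is moved stays moved. The work goes in short steps, Python scripts to look and compute and a tool call to move; the robot and the scene stay as the last step left them, time stands still between calls to the robot, and variables do not carry over. Pictures are saved under pics/ and viewed, and the job is handed in when it is done.

Besides the shell and the picture viewer there is one more tool, called after "Emit:" as name(argument=value, ...), one argument or row to a line, values as JSON. apply_moves: Moves the arm, as the interface text tells. Its arguments: {"type":"object","properties":{"series":{"type":"array"},"gripper":{"type":"number"},"squeeze":{"type":"number"}},"required":["series"]}

```bash
mkdir -p pics && python3 - <<'E'
from cell import *
import cv2,numpy as np
s=read_state();print({k:np.round(v,3).tolist() for k,v in s.items()},hold_point_z)
for n in("scene","top"):
    c=read_camera(n);cv2.imwrite(f"pics/{n}0.png",c["frame"][:,:,::-1]);np.savez(f"pics/{n}0.npz",**c)
    print(n,c["camera_matrix"].round(1).tolist(),c["dist"],c["R"].round(3).tolist(),c["t"], (-c["R"].T@c["t"]).round(0))
E
```

```text
{'time': 0.0, 'joints': [-1.267, 0.354, 1.634, -0.0, 1.155, -0.002], 'qd': [0.0, -0.0, -0.0, -0.002, 0.001, 0.001], 'joint_efforts': [0.0, -59.385, -33.422, 0.07, 0.023, -0.0], 'position': [188.033, -595.535, 213.88], 'orientation': [[-0.954, -0.0, 0.301], [-0.301, 0.001, -0.954], [0.0, -1.0, -0.001]], 'ft_force': [-0.339, -0.448, -0.217], 'wrist_torque': [-0.043, 0.05, -0.033], 'width': 91.725} 18.700000000000003
scene [[611.0, 0.0, 326.7], [0.0, 611.0, 236.8], [0.0, 0.0, 1.0]] [-0.12220889  0.          0.          0.          0.        ] [[-0.862, -0.507, -0.021], [-0.334, 0.599, -0.728], [0.381, -0.62, -0.686]] [ 542.3683701   208.89512616 1284.14852433] [  48.  946. 1044.]
top [[520.1, 0.0, 327.3], [0.0, 520.1, 239.4], [0.0, 0.0, 1.0]] [-0.0177305  0.         0.         0.         0.       ] [[0.004, -1.0, -0.005], [-0.981, -0.003, -0.196], [0.196, 0.005, -0.981]] [  64.18457043  597.31729275 1213.12098777] [ 348.   59. 1307.]
```

View pics/scene0.png

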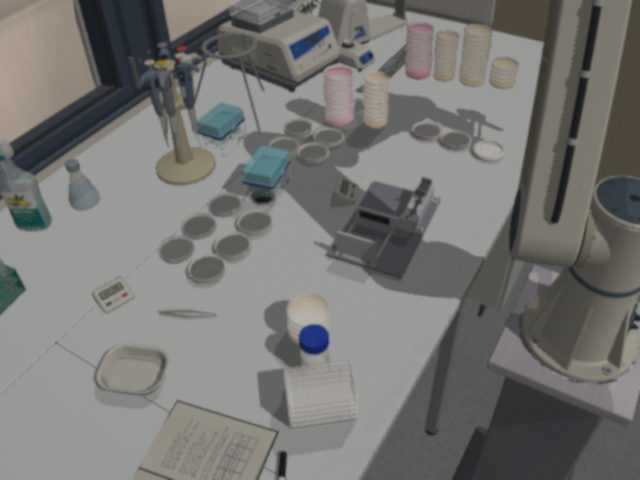

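View pics/top0.png

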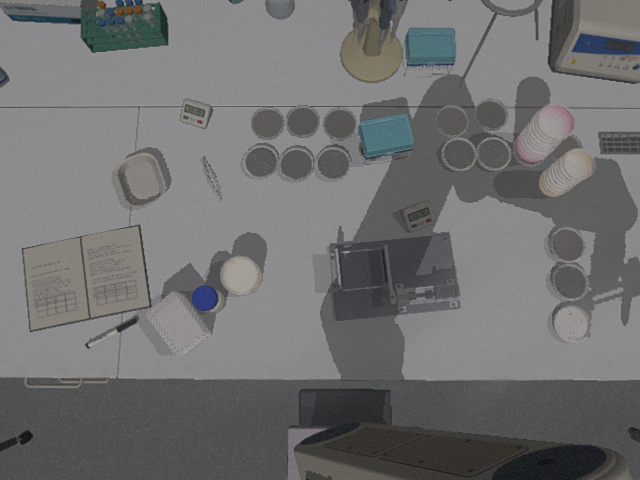

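```bash
cat > h.py <<'E'
import cv2,numpy as np
def load(n):return dict(np.load(f"pics/{n}.npz"))
def pts(c,uv):
    """world points from pixel + depth"""
    uv=np.array(uv,float).reshape(-1,2)
    n=cv2.undistortPoints(uv.reshape(-1,1,2),c["camera_matrix"],c["dist"]).reshape(-1,2)
    z=np.array([c["range_z"][int(round(v)),int(round(u))] for u,v in uv])
    P=np.c_[n,np.ones(len(n))]*z[:,None]
    return (P-c["t"])@c["R"]
def plane(c,uv,h):
    uv=np.array(uv,float).reshape(-1,2)
    n=cv2.undistortPoints(uv.reshape(-1,1,2),c["camera_matrix"],c["dist"]).reshape(-1,2)
    d=np.c_[n,np.ones(len(n))]@c["R"];o=-c["R"].T@c["t"]
    return o+d*((h-o[2])/d[:,2])[:,None]
def cloud(c):
    vv,uu=np.mgrid[0:480,0:640]
    n=cv2.undistortPoints(np.c_[uu.ravel(),vv.ravel()].astype(float).reshape(-1,1,2),c["camera_matrix"],c["dist"]).reshape(-1,2)
    z=c["range_z"].ravel()
    W=((np.c_[n,np.ones(len(n))]*z[:,None])-c["t"])@c["R"]
    W[z==0]=np.nan
    return W.reshape(480,640,3)
E
python3 - <<'E'
from h import *
c=load("top0");f=c["frame"][:,:,::-1]
cv2.imwrite("pics/tp.png",cv2.resize(f[195:335,310:480],None,fx=4.5,fy=4,interpolation=cv2.INTER_CUBIC))
cv2.imwrite("pics/tb.png",cv2.resize(f[230:370,130:280],None,fx=4,fy=4,interpolation=cv2.INTER_CUBIC))
W=cloud(c)
h=W[...,2]
hh=np.clip(np.nan_to_num(h),0,150)/150*255
cv2.imwrite("pics/th.png",cv2.applyColorMap(cv2.resize(hh.astype(np.uint8)[195:335,310:480],None,fx=4.5,fy=4,interpolation=0),2))
# bottle: blue cap mask
hsv=cv2.cvtColor(f,cv2.COLOR_BGR2HSV)
m=((hsv[...,0]>105)&(hsv[...,0]<130)&(hsv[...,1]>120))
n,l,s,ce=cv2.connectedComponentsWithStats(m.astype(np.uint8))
for i in range(1,n):
    if s[i,4]>100:
        P=W[l==i];print(s[i],ce[i],np.nanmedian(P,0).round(1),plane(c,ce[i],111).round(1))
E
```

```text
[573  34  67  20 681] [600.48017621  45.26725404] [1068.2 -595.4  149.6] [[1093.2 -627.9  111. ]]
[192 286  25  24 472] [203.84957627 297.75      ] [448.6 349.3 110.3] [[449.1 349.2 111. ]]
```

View pics/tp.png

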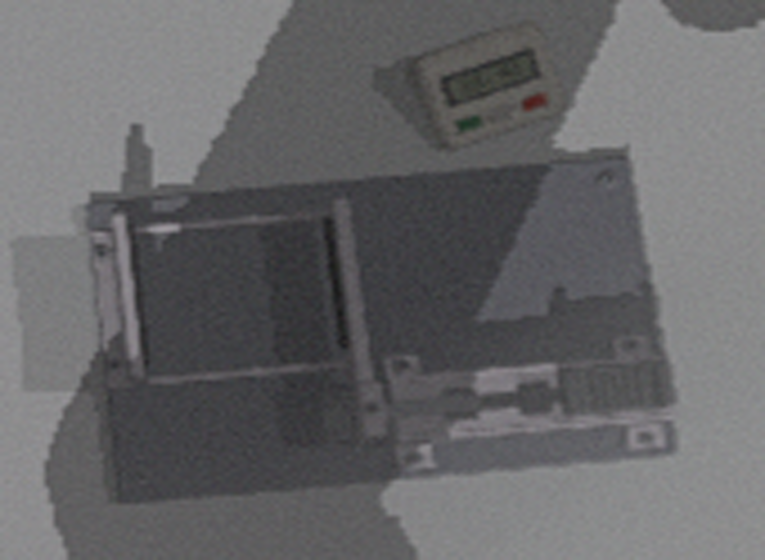

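View pics/tb.png

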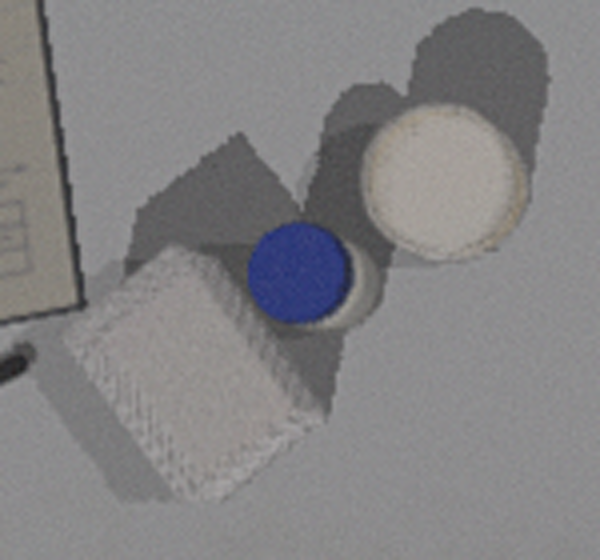

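View pics/th.png

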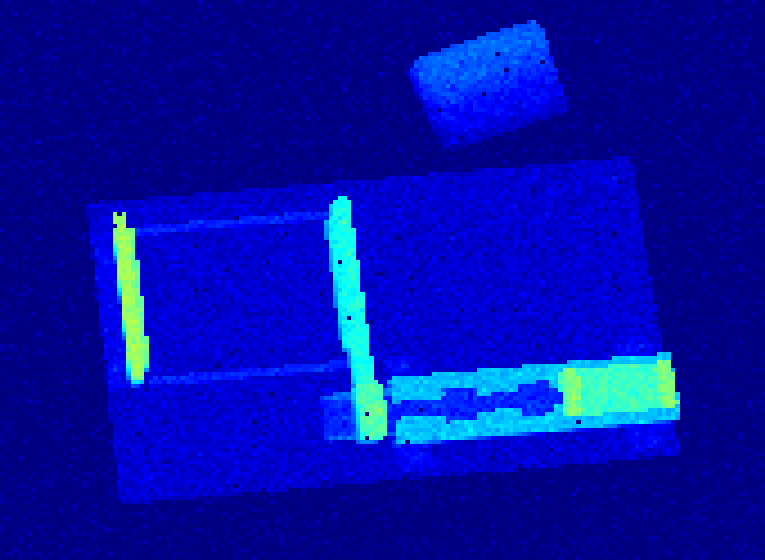

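The scene view shows the bottle with its blue cap at (314,340), the well plates at (320,393), the dishes at (309,315) and the platform around (385,225). In the top view the cap is at (204,298), the dishes at (240,275), the plates at (178,323) and the platform around (395,275). The fence is on the left, which is world +y, and the button saddle is at about (447,292).

```bash
python3 - <<'E'
from h import *
for name in("top0","scene0"):
    c=load(name);W=cloud(c);f=c["frame"][:,:,::-1]
    def sel(x0,x1,y0,y1,z0,z1):
        return W[(W[...,0]>x0)&(W[...,0]<x1)&(W[...,1]>y0)&(W[...,1]<y1)&(W[...,2]>z0)&(W[...,2]<z1)]
    def rect(P,l):
        r=cv2.minAreaRect(P[:,:2].astype(np.float32));print(name,l,len(P),np.round(r[0],1),np.round(r[1],1),round(r[2],1),"z",np.median(P[:,2]).round(1))
        return r
    # platform region
    rect(sel(350,600,-260,130,7,16),"plate")
    rect(sel(350,600,-260,130,77,84),"fence")
    rect(sel(350,600,-60,60,56,63),"bar")
    rect(sel(350,600,-60,60,67,74),"barhead")
    rect(sel(350,480,-260,0,44,51),"sleeve")
    rect(sel(350,480,-260,-80,61,69),"floor")
    rect(sel(350,480,-260,-80,72,79),"lips")
    P=sel(380,520,290,400,105,116);r=rect(P,"cap");print(cv2.minEnclosingCircle(P[:,:2].astype(np.float32)))
    P=sel(430,580,190,340,76,84);rect(P,"dish");print(cv2.minEnclosingCircle(P[:,:2].astype(np.float32)))
    P=sel(300,480,320,500,82,90);rect(P,"plates")
    hsv=cv2.cvtColor(f,cv2.COLOR_BGR2HSV)
    m=((hsv[...,0]>105)&(hsv[...,0]<130)&(hsv[...,1]>120))&(abs(W[...,2]-111)<4)&(W[...,1]>300)
    v,u=np.nonzero(m);print("capcent",u.mean(),v.mean(),plane(c,[u.mean(),v.mean()],111),W[m].mean(0))
E
```

```text
top0 plate 6129 [477.6 -70.8] [379.  247.5] 89.0 z 11.8
top0 fence 128 [483.7 -88.3] [311.9  89. ] 72.9 z 79.5
top0 bar 4 [518.1  43.5] [74.9  9.3] 13.0 z 61.5
top0 barhead 39 [518.6  38.3] [89.1 10.9] 5.7 z 71.8
top0 sleeve 359 [ 462.  -168.1] [ 40.2 173.9] 3.3 z 47.6
top0 floor 222 [ 462.3 -162.2] [ 38.5 161.5] 2.5 z 65.2
top0 lips 72 [ 464.1 -165.8] [ 28.2 161.4] 6.1 z 74.7
top0 cap 478 [449.  349.2] [56.1 55.2] 86.3 z 110.3
((449.3230285644531, 349.58294677734375), 29.019506454467773)
top0 dish 968 [507.8 277.3] [89.  89.5] 0.0 z 79.1
((508.44378662109375, 276.8003845214844), 45.490478515625)
top0 plates 1845 [417.2 392.4] [128.5 162.9] 39.5 z 85.7
capcent 189.23699421965318 250.03082851637765 [[560.3536695  389.13562043 111.        ]] [572.15660538 393.73445674 110.63503627]
scene0 plate 3138 [475.4 -70.1] [380.  249.1] 89.8 z 13.2
scene0 fence 142 [482.4 -84.2] [314.8  88. ] 71.3 z 80.3
scene0 bar 88 [522.3  44.1] [97.5  9. ] 7.2 z 59.0
scene0 barhead 95 [522.4  45.1] [96.3 10.4] 7.3 z 70.6
scene0 sleeve 256 [ 463.1 -167. ] [ 40.4 178.1] 4.2 z 48.6
scene0 floor 142 [ 460.  -162.4] [ 39.  163.7] 0.2 z 66.0
scene0 lips 60 [ 464.8 -164.8] [ 24.8 165.4] 4.8 z 75.1
scene0 cap 607 [449.2 352.2] [56.3 59. ] 67.1 z 111.3
((449.7474365234375, 350.5413818359375), 30.77326202392578)
scene0 dish 1165 [509.6 279.1] [90.8 91. ] 86.3 z 80.1
((509.60333251953125, 277.497802734375), 48.2186393737793)
scene0 plates 2674 [404.9 408.5] [128.5 126.8] 38.7 z 86.9
capcent 313.2300380228137 336.66730038022814 [[448.41128667 353.53593132 111.        ]] [448.30431248 353.68442181 111.38680436]
```

```bash
python3 - <<'E'
from h import *
c=load("top0")
q=np.array([(88,204),(630,157),(680,455),(120,502)],float);uv=np.c_[310+q[:,0]/4.5,195+q[:,1]/4]
C=plane(c,uv,12);print(C.round(1));
g=np.linalg.norm(np.roll(C,-1,0)-C,axis=1);print(g.round(1))
o=C.mean(0);ang=np.arctan2(*(C[0]-C[1]+C[3]-C[2])[[1,0]])-np.pi/2;print(o,np.degrees(ang))
for name in("top0","scene0"):
    c=load(name);W=cloud(c).reshape(-1,3);W=W[np.isfinite(W[:,0])]
    ca,sa=np.cos(ang),np.sin(ang);R=np.array([[ca,-sa],[sa,ca]])
    L=np.c_[(W[:,:2]-o[:2])@R,W[:,2]]
    def ext(l,x0,x1,y0,y1,z0,z1):
        P=L[(L[:,0]>x0)&(L[:,0]<x1)&(L[:,1]>y0)&(L[:,1]<y1)&(L[:,2]>z0)&(L[:,2]<z1)]
        if len(P)<5: print(name,l,len(P));return
        r=cv2.minAreaRect(P[:,:2].astype(np.float32))
        print(name,l,len(P),"x",np.percentile(P[:,0],[1,50,99]).round(1),"y",np.percentile(P[:,1],[1,50,99]).round(1),"z",np.median(P[:,2]).round(1),"rect",np.round(r[0],1),np.round(r[1],1),round(r[2],1))
    ext("plate",-105,105,-165,165,8,16)
    ext("fence",-105,105,100,165,77,84)
    ext("bar",-30,105,-20,60,57,63)
    ext("head",-105,0,-20,60,68,74)
    ext("sleeve",-105,0,-165,20,45,51)
    ext("floor",-105,0,-165,-70,62,68)
    ext("lips",-105,0,-165,-70,73,79)
E
```

```text
[[ 589.5   60.8   12. ]
 [ 620.8 -245.5   12. ]
 [ 432.6 -265.2   12. ]
 [ 402.9   42.7   12. ]]
[307.9 189.3 309.3 187.5]
[ 511.44896312 -101.82010051   12.        ] 5.678176194213133
top0 plate 6209 x [-92.1  12.   94.4] y [-150.     6.5  153.1] z 12.0 rect [1.4 1.2] [190.2 309.7] 0.1
top0 fence 107 x [-21.8  21.4  72.7] y [136.4 140.1 143.9] z 79.8 rect [ 26.7 139.2] [97.2 10. ] 0.4
top0 bar 142 x [-28.8  22.1  74.4] y [14.5 19.8 26.6] z 59.5 rect [23.8 20.8] [106.3  12.5] 0.7
top0 head 36 x [-68.3 -55.2 -39.8] y [12.1 17.7 24.5] z 70.5 rect [-53.9  18.2] [12.1 29. ] 83.4
top0 sleeve 395 x [-73.5 -58.9 -33.5] y [-146.8  -53.1    2.7] z 47.8 rect [-53.5 -72.1] [ 40.2 152.6] 0.1
top0 floor 164 x [-67.1 -53.5 -40.1] y [-134.1 -113.2  -83.2] z 64.7 rect [ -53.5 -108.6] [27.5 51.6] 0.7
top0 lips 50 x [-66.9 -55.  -40.9] y [-139.7 -132.   -83. ] z 76.3 rect [ -53.9 -111.3] [56.9 26. ] 89.8
scene0 plate 3231 x [-92.5  -4.1  95.8] y [-149.4   30.5  158.2] z 13.3 rect [2.2 1.8] [195.5 321. ] 0.9
scene0 fence 124 x [-19.5  29.7  74.4] y [136.9 142.5 149.1] z 80.8 rect [ 27.2 143. ] [13.1 96.8] 89.6
scene0 bar 146 x [-26.6  22.6  72.9] y [12.5 23.2 31. ] z 60.2 rect [22.7 21.5] [ 20.5 103.7] 88.6
scene0 head 40 x [-66.6 -52.7 -38.9] y [12.8 19.3 28.5] z 70.1 rect [-52.4  19.4] [29.1 15.5] 10.9
scene0 sleeve 244 x [-73.3 -63.1 -31.9] y [-147.3  -60.4    8. ] z 48.8 rect [-52.6 -64.4] [167.2  42.6] 89.5
scene0 floor 82 x [-68.  -56.5 -39.3] y [-135.3 -117.9  -81.1] z 65.5 rect [ -53.4 -109.2] [56.3 28.8] 88.0
scene0 lips 51 x [-65.8 -53.7 -39.8] y [-138.7  -88.9  -80.5] z 75.6 rect [ -53.7 -110.5] [60.  26.5] 86.6
```

Emit:
apply_moves(
  series=[
    {"x": -0.012,"z": -0.009,"wy": -2.4},
    {"x": -0.036,"z": -0.026,"wy": -7},
    {"x": -0.069,"z": -0.05,"wy": -13.5},
    {"x": -0.102,"z": -0.075,"wy": -20},
    {"x": -0.135,"z": -0.1,"wy": -27},
    {"x": -0.168,"z": -0.123,"wy": -33.5},
    {"x": -0.2,"z": -0.147,"wy": -40},
    {"x": -0.234,"z": -0.172,"wy": -47},
    {"x": -0.27,"z": -0.198,"wy": -54},
    {"x": -0.3,"z": -0.22,"wy": -60},
  ],
  gripper=1,
  squeeze=15,
)

```text
schema error: expected keys x, y, z, wx, wy, wz
```

```bash
cat > go.py <<'E'
import sys,numpy as np
from cell import read_state
def go(x,y,z,jaw):
    s=read_state();R=np.array(s["orientation"]);p=np.array(s["position"])
    cur=np.degrees(np.arctan2(R[1,2],R[0,2]))
    d=R.T@(np.array([x,y,z])-p)
    turn=(jaw-cur+180)%360-180
    tilt=np.degrees(np.arccos(np.clip(-R[2,1],-1,1)))
    print("t",round(s["time"],2),"p",p.round(1),"jaw",cur.round(1),"tilt",tilt.round(2),"w",round(s["width"],1),"F",np.round(s["ft_force"],1),"j",np.round(s["joints"],2))
    print("shift x,y,z mm",d.round(1),"wy",round(-turn,1))
go(*map(float,sys.argv[1:5]))
E
python3 go.py 449 350 140 39.4
```

```text
t 0.1 p [ 188.1 -595.6  214. ] jaw -72.5 tilt 0.07 w 91.8 F [0.5 1.2 1.3] j [-1.27  0.35  1.63 -0.    1.16 -0.  ]
shift x,y,z mm [-533.6   74.9 -823.1] wy -111.9
```

Emit:
apply_moves(
  series=[
    {"x": -0.012,"y": 0,"z": -0.009,"wx": 0,"wy": -2.4,"wz": 0},
    {"x": -0.036,"y": 0,"z": -0.026,"wx": 0,"wy": -7,"wz": 0},
    {"x": -0.069,"y": 0,"z": -0.05,"wx": 0,"wy": -13.5,"wz": 0},
    {"x": -0.102,"y": 0,"z": -0.075,"wx": 0,"wy": -20,"wz": 0},
    {"x": -0.135,"y": 0,"z": -0.1,"wx": 0,"wy": -27,"wz": 0},
    {"x": -0.168,"y": 0,"z": -0.123,"wx": 0,"wy": -33.5,"wz": 0},
    {"x": -0.2,"y": 0,"z": -0.147,"wx": 0,"wy": -40,"wz": 0},
    {"x": -0.234,"y": 0,"z": -0.172,"wx": 0,"wy": -47,"wz": 0},
    {"x": -0.27,"y": 0,"z": -0.198,"wx": 0,"wy": -54,"wz": 0},
    {"x": -0.3,"y": 0,"z": -0.22,"wx": 0,"wy": -60,"wz": 0},
  ],
  gripper=1,
  squeeze=15,
)

```text
time: 0.93
position: [408.6, -293.2, 214.5]
orientation: [[-0.208, -0.0, 0.978], [-0.978, 0.0, -0.208], [-0.0, -1.0, -0.0]]
ft_force: [0.4, -0.8, -0.1]
width: 92.2
```

```bash
python3 go.py 449 350 214 39.4
```

```text
t 0.93 p [ 408.6 -293.2  214.5] jaw -12.0 tilt 0.02 w 92.2 F [ 0.4 -0.8 -0.1] j [-0.63  0.16  1.89  0.    1.09 -0.42]
shift x,y,z mm [-637.5    0.7  -94.5] wy -51.4
```

Emit:
apply_moves(
  series=[
    {"x": -0.03,"y": 0,"z": -0.004,"wx": 0,"wy": -2.5,"wz": 0},
    {"x": -0.07,"y": 0,"z": -0.01,"wx": 0,"wy": -5.5,"wz": 0},
    {"x": -0.11,"y": 0,"z": -0.016,"wx": 0,"wy": -9,"wz": 0},
    {"x": -0.15,"y": 0,"z": -0.022,"wx": 0,"wy": -12,"wz": 0},
    {"x": -0.19,"y": 0,"z": -0.028,"wx": 0,"wy": -15,"wz": 0},
    {"x": -0.23,"y": 0,"z": -0.034,"wx": 0,"wy": -18.5,"wz": 0},
    {"x": -0.27,"y": 0,"z": -0.04,"wx": 0,"wy": -21.5,"wz": 0},
    {"x": -0.31,"y": 0,"z": -0.046,"wx": 0,"wy": -25,"wz": 0},
    {"x": -0.35,"y": 0,"z": -0.052,"wx": 0,"wy": -28,"wz": 0},
    {"x": -0.38,"y": 0,"z": -0.056,"wx": 0,"wy": -31,"wz": 0},
  ],
)

```text
time: 1.77
position: [434.4, 90.4, 214.6]
orientation: [[0.323, 0.0, 0.947], [-0.947, 0.001, 0.323], [-0.001, -1.0, 0.0]]
ft_force: [0.4, -0.4, 0.2]
width: 92.1
```

```bash
python3 go.py 449 350 214 39.4
```

```text
t 1.77 p [434.4  90.4 214.6] jaw 18.8 tilt 0.04 w 92.1 F [ 0.4 -0.4  0.2] j [ 0.2   0.06  2.    0.    1.07 -0.13]
shift x,y,z mm [-241.     0.8   97.6] wy -20.6
```

Emit:
apply_moves(
  series=[
    {"x": -0.03,"y": 0,"z": 0.012,"wx": 0,"wy": -2.5,"wz": 0},
    {"x": -0.065,"y": 0,"z": 0.026,"wx": 0,"wy": -5.5,"wz": 0},
    {"x": -0.1,"y": 0,"z": 0.04,"wx": 0,"wy": -8.5,"wz": 0},
    {"x": -0.135,"y": 0,"z": 0.055,"wx": 0,"wy": -11.5,"wz": 0},
    {"x": -0.17,"y": 0.0,"z": 0.069,"wx": 0,"wy": -14.5,"wz": 0},
    {"x": -0.2,"y": 0.005,"z": 0.081,"wx": 0,"wy": -17,"wz": 0},
    {"x": -0.225,"y": 0.015,"z": 0.091,"wx": 0,"wy": -19,"wz": 0},
    {"x": -0.237,"y": 0.03,"z": 0.096,"wx": 0,"wy": -20.2,"wz": 0},
    {"x": -0.241,"y": 0.045,"z": 0.0975,"wx": 0,"wy": -20.6,"wz": 0},
    {"x": -0.241,"y": 0.05,"z": 0.0975,"wx": 0,"wy": -20.6,"wz": 0},
  ],
)

```text
time: 2.6
position: [449.4, 347.4, 162.3]
orientation: [[0.634, -0.003, 0.774], [-0.774, -0.002, 0.634], [-0.0, -1.0, -0.003]]
ft_force: [0.6, 0.3, -0.1]
width: 92.2
```

```bash
python3 go.py 449 350 80 39.4; python3 - <<'E'
from cell import *
import cv2,numpy as np
c=read_camera("wrist");cv2.imwrite("pics/w1.png",c["frame"][:,:,::-1]);np.savez("pics/w1.npz",**c)
c=read_camera("scene");cv2.imwrite("pics/s1.png",cv2.resize(c["frame"][250:450,200:440,::-1],None,fx=3,fy=3))
E
```

```text
t 2.6 p [449.4 347.4 162.3] jaw 39.3 tilt 0.18 w 92.2 F [ 0.6  0.3 -0.1] j [ 0.66  0.32  1.8   0.    1.02 -0.03]
shift x,y,z mm [-2.2 82.3  1.6] wy -0.1
```

View pics/w1.png

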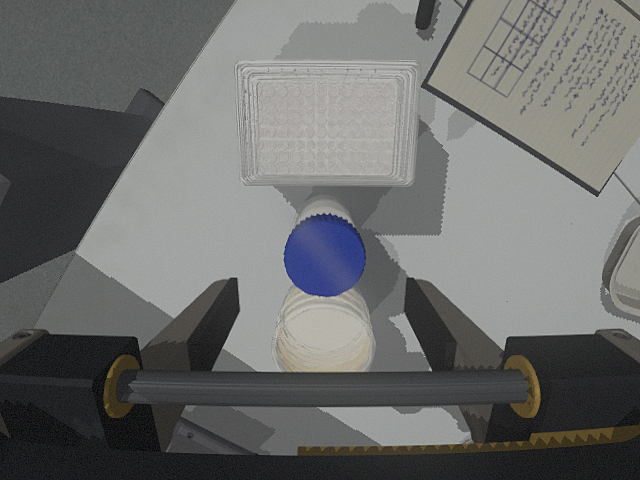

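View pics/s1.png

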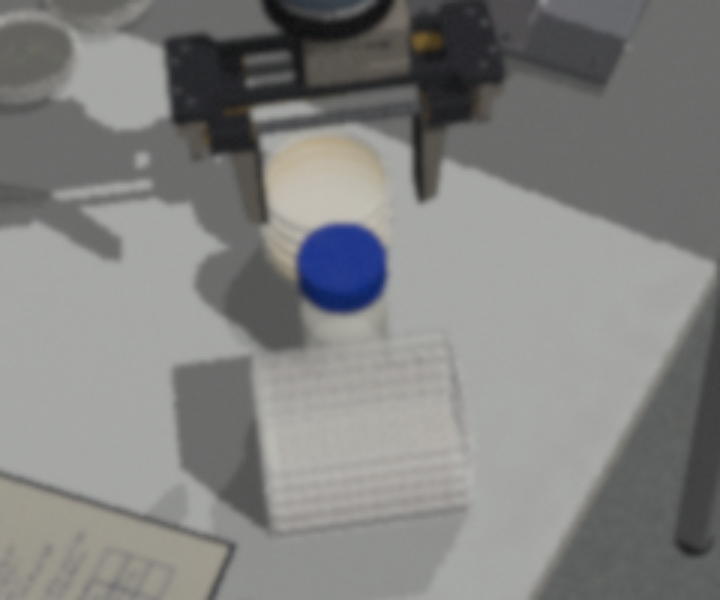

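The wrist view shows the blue cap at (325,255), centred between the fingers at (238,280) and (407,280). The gap runs perpendicular to the jaws, with the plates above and the dishes below.

```bash
python3 - <<'E'
from h import *
c=load("w1");W=cloud(c);f=c["frame"][:,:,::-1]
hsv=cv2.cvtColor(f,cv2.COLOR_BGR2HSV)
m=((hsv[...,0]>105)&(hsv[...,0]<130)&(hsv[...,1]>120))&(abs(W[...,2]-111)<4)
v,u=np.nonzero(m);print(m.sum(),u.mean(),v.mean(),plane(c,[u.mean(),v.mean()],111),np.median(W[m],0),cv2.minEnclosingCircle(W[m][:,:2].astype(np.float32)))
E
```

```text
3851 324.5216826798234 258.9935081796936 [[448.77285446 351.1878623  111.        ]] [449.21720606 348.89044948 110.11969579] ((448.9096374511719, 350.7444763183594), 28.553815841674805)
```

```bash
python3 go.py 449 350.5 80 39.4
```

```text
t 2.7 p [449.9 346.1 163.4] jaw 39.2 tilt 0.17 w 92.0 F [-0.6 -0.4  0.8] j [ 0.65  0.32  1.8   0.    1.02 -0.03]
shift x,y,z mm [-3.9 83.4  2.3] wy -0.2
```

Emit:
apply_moves(
  series=[
    {"x": -0.001,"y": 0.008,"z": 0.001,"wx": 0,"wy": 0,"wz": 0},
    {"x": -0.0035,"y": 0.018,"z": 0.002,"wx": 0,"wy": 0,"wz": 0},
    {"x": -0.0035,"y": 0.028,"z": 0.002,"wx": 0,"wy": 0,"wz": 0},
    {"x": -0.0035,"y": 0.038,"z": 0.002,"wx": 0,"wy": 0,"wz": 0},
    {"x": -0.0035,"y": 0.048,"z": 0.002,"wx": 0,"wy": 0,"wz": 0},
    {"x": -0.0035,"y": 0.058,"z": 0.002,"wx": 0,"wy": 0,"wz": 0},
    {"x": -0.0035,"y": 0.067,"z": 0.002,"wx": 0,"wy": 0,"wz": 0},
    {"x": -0.0035,"y": 0.075,"z": 0.002,"wx": 0,"wy": 0,"wz": 0},
    {"x": -0.0035,"y": 0.08,"z": 0.002,"wx": 0,"wy": 0,"wz": 0},
    {"x": -0.0035,"y": 0.083,"z": 0.002,"wx": 0,"wy": 0,"wz": 0},
  ],
)

```text
time: 3.53
position: [450.4, 350.5, 80.6]
orientation: [[0.631, -0.001, 0.776], [-0.776, -0.001, 0.631], [-0.0, -1.0, -0.001]]
ft_force: [-0.8, -0.6, 1.0]
width: 91.7
```

```bash
python3 go.py 449 350.5 80 39.4; python3 - <<'E'
from cell import *
import cv2,numpy as np
c=read_camera("wrist");cv2.imwrite("pics/w2.png",c["frame"][:,:,::-1])
E
```

```text
t 3.53 p [450.4 350.5  80.6] jaw 39.1 tilt 0.06 w 91.7 F [-0.8 -0.6  1. ] j [ 0.66  0.43  1.86 -0.    0.85 -0.02]
shift x,y,z mm [-0.9  0.6 -1.1] wy -0.3
```

View pics/w2.png

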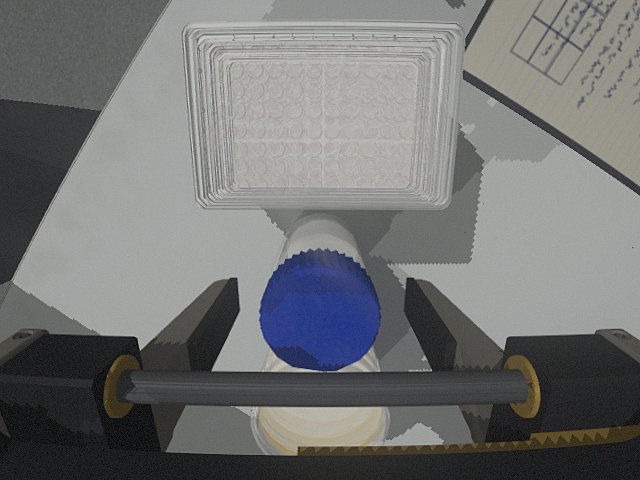

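The cap is centred between the fingers in the wrist view at (320,310), and nothing touches. I'm closing on it.

Emit:
apply_moves(
  series=[
    {"x": 0,"y": 0,"z": 0,"wx": 0,"wy": 0,"wz": 0},
    {"x": 0,"y": 0,"z": 0,"wx": 0,"wy": 0,"wz": 0},
    {"x": 0,"y": 0,"z": 0,"wx": 0,"wy": 0,"wz": 0},
    {"x": 0,"y": 0,"z": 0,"wx": 0,"wy": 0,"wz": 0},
    {"x": 0,"y": 0,"z": 0,"wx": 0,"wy": 0,"wz": 0},
    {"x": 0,"y": 0,"z": 0,"wx": 0,"wy": 0,"wz": 0},
    {"x": 0,"y": 0,"z": 0,"wx": 0,"wy": 0,"wz": 0},
    {"x": 0,"y": 0,"z": 0,"wx": 0,"wy": 0,"wz": 0},
  ],
  gripper=-1,
  squeeze=20,
)

```text
time: 4.25
position: [450.8, 350.8, 81.8]
orientation: [[0.631, 0.0, 0.776], [-0.776, 0.0, 0.631], [0.0, -1.0, 0.0]]
ft_force: [-0.5, -0.9, 2.6]
width: 57.4
```

Emit:
apply_moves(
  series=[
    {"x": 0,"y": -0.003,"z": 0,"wx": 0,"wy": 0,"wz": 0},
    {"x": 0,"y": -0.01,"z": 0,"wx": 0,"wy": 0,"wz": 0},
    {"x": 0,"y": -0.022,"z": 0,"wx": 0,"wy": 0,"wz": 0},
    {"x": 0,"y": -0.037,"z": 0,"wx": 0,"wy": 0,"wz": 0},
    {"x": 0,"y": -0.053,"z": 0,"wx": 0,"wy": 0,"wz": 0},
    {"x": 0,"y": -0.07,"z": 0,"wx": 0,"wy": 0,"wz": 0},
    {"x": 0,"y": -0.086,"z": 0,"wx": 0,"wy": 0,"wz": 0},
    {"x": 0,"y": -0.1,"z": 0,"wx": 0,"wy": 0,"wz": 0},
    {"x": 0,"y": -0.108,"z": 0,"wx": 0,"wy": 0,"wz": 0},
    {"x": 0,"y": -0.112,"z": 0,"wx": 0,"wy": 0,"wz": 0},
  ],
)

```text
time: 5.08
position: [451.3, 351.1, 195.6]
orientation: [[0.631, 0.002, 0.776], [-0.776, 0.002, 0.631], [0.0, -1.0, 0.003]]
ft_force: [-0.3, 0.8, -1.3]
width: 57.5
```

```bash
python3 go.py 528 -1 192 5.8
```

```text
t 5.08 p [451.3 351.1 195.6] jaw 39.1 tilt 0.15 w 57.5 F [-0.3  0.8 -1.3] j [ 0.66  0.29  1.77 -0.    1.08 -0.02]
shift x,y,z mm [ 321.6    3.3 -162.7] wy 33.3
```

Emit:
apply_moves(
  series=[
    {"x": 0.006,"y": 0,"z": -0.003,"wx": 0,"wy": 0.6,"wz": 0},
    {"x": 0.02,"y": 0,"z": -0.01,"wx": 0,"wy": 2,"wz": 0},
    {"x": 0.042,"y": 0,"z": -0.021,"wx": 0,"wy": 4.4,"wz": 0},
    {"x": 0.068,"y": 0,"z": -0.034,"wx": 0,"wy": 7,"wz": 0},
    {"x": 0.095,"y": 0,"z": -0.048,"wx": 0,"wy": 10,"wz": 0},
    {"x": 0.122,"y": 0,"z": -0.062,"wx": 0,"wy": 12.7,"wz": 0},
    {"x": 0.15,"y": 0,"z": -0.076,"wx": 0,"wy": 15.5,"wz": 0},
    {"x": 0.178,"y": 0,"z": -0.09,"wx": 0,"wy": 18.4,"wz": 0},
    {"x": 0.203,"y": 0,"z": -0.103,"wx": 0,"wy": 21,"wz": 0},
    {"x": 0.225,"y": 0,"z": -0.114,"wx": 0,"wy": 23.3,"wz": 0},
  ],
)

```text
time: 5.92
position: [503.5, 101.8, 192.7]
orientation: [[0.269, -0.002, 0.963], [-0.963, -0.001, 0.269], [0.0, -1.0, -0.002]]
ft_force: [0.6, -0.1, -0.8]
width: 57.4
```

```bash
python3 go.py 528 -1 192 5.8; python3 - <<'E'
from cell import *
import cv2,numpy as np
c=read_camera("scene");cv2.imwrite("pics/s2.png",cv2.resize(c["frame"][120:360,220:500,::-1],None,fx=2.5,fy=2.5))
E
```

```text
t 5.92 p [503.5 101.8 192.7] jaw 15.6 tilt 0.1 w 57.4 F [ 0.6 -0.1 -0.8] j [ 0.2   0.21  1.89 -0.    1.05 -0.08]
shift x,y,z mm [105.6   0.7  -4.1] wy 9.8
```

View pics/s2.png

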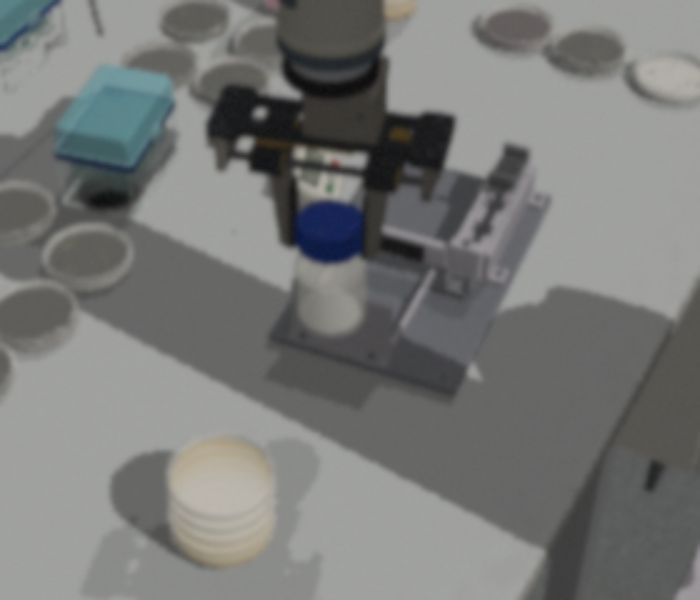

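The bottle hangs upright in the grip, with its cap at (330,232) in the crop. The dishes stand where they were. Moving on over the bay.

Emit:
apply_moves(
  series=[
    {"x": 0.022,"y": 0,"z": -0.001,"wx": 0,"wy": 2.2,"wz": 0},
    {"x": 0.045,"y": 0,"z": -0.002,"wx": 0,"wy": 4.4,"wz": 0},
    {"x": 0.068,"y": 0,"z": -0.003,"wx": 0,"wy": 6.4,"wz": 0},
    {"x": 0.086,"y": 0,"z": -0.003,"wx": 0,"wy": 8,"wz": 0},
    {"x": 0.098,"y": 0,"z": -0.004,"wx": 0,"wy": 9.2,"wz": 0},
    {"x": 0.104,"y": 0,"z": -0.004,"wx": 0,"wy": 9.8,"wz": 0},
    {"x": 0.1055,"y": 0,"z": -0.004,"wx": 0,"wy": 9.8,"wz": 0},
    {"x": 0.1055,"y": 0,"z": -0.004,"wx": 0,"wy": 9.8,"wz": 0},
  ],
)

```text
time: 6.63
position: [528.8, 1.7, 193.3]
orientation: [[0.105, -0.001, 0.994], [-0.994, 0.0, 0.105], [-0.0, -1.0, -0.001]]
ft_force: [-0.0, -0.2, -0.7]
width: 57.8
```

```bash
python3 go.py 528 -1 95 5.8; python3 - <<'E'
from cell import *
import cv2,numpy as np
from h import *
for n in("wrist","top","scene"):
    c=read_camera(n);np.savez(f"pics/{n}3.npz",**c);cv2.imwrite(f"pics/{n}3.png",c["frame"][:,:,::-1])
    W=cloud(c);hsv=cv2.cvtColor(c["frame"],cv2.COLOR_RGB2HSV)
    m=((hsv[...,0]>105)&(hsv[...,0]<130)&(hsv[...,1]>110))&(W[...,2]>190)&(W[...,2]<240)&(abs(W[...,0]-528)<60)&(abs(W[...,1])<60)
    if m.sum()<20: print(n,m.sum());continue
    P=W[m];h=np.percentile(P[:,2],90);T=P[abs(P[:,2]-h)<4]
    print(n,m.sum(),"h",h,len(T),T.mean(0),cv2.minEnclosingCircle(T[:,:2].astype(np.float32)))
E
```

```text
t 6.63 p [528.8   1.7 193.3] jaw 6.0 tilt 0.04 w 57.8 F [-0.  -0.2 -0.7] j [ 0.    0.23  1.86  0.    1.06 -0.1 ]
shift x,y,z mm [ 2.7 98.3 -1. ] wy 0.2
wrist 10636 h 222.5400702474118 9841 [528.19831842   3.45761342 221.75881418] ((528.2255859375, 2.629948377609253), 29.1464786529541)
top 8
scene 458 h 225.768960209348 266 [528.07639496   7.94315545 224.39097217] ((527.5416259765625, 9.182456016540527), 29.861421585083008)
```

View pics/wrist3.png

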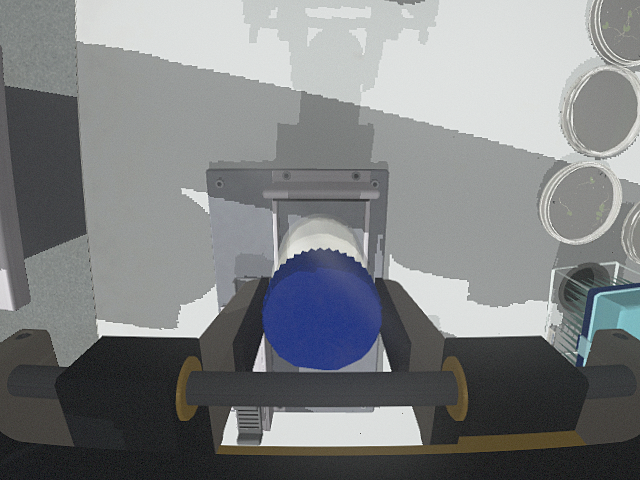

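View pics/scene3.png

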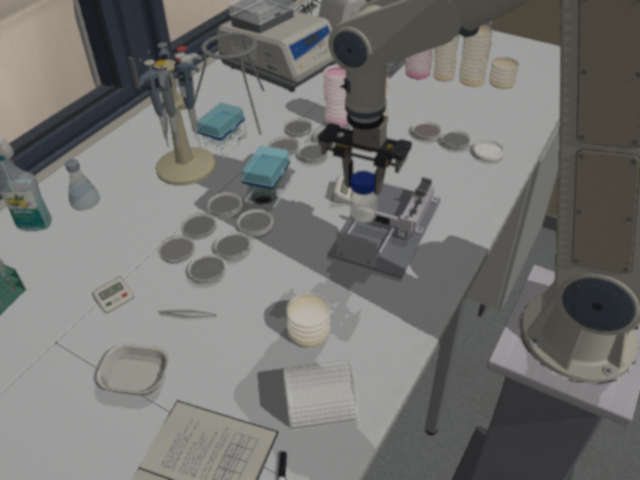

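```bash
python3 - <<'E'
from h import *
c=load("wrist3");W=cloud(c).reshape(-1,3);W=W[np.isfinite(W[:,0])]
a=np.radians(5.8);R=np.array([[np.cos(a),-np.sin(a)],[np.sin(a),np.cos(a)]])
L=np.c_[(W[:,:2]-[512.8,-100.4])@R,W[:,2]]
def ext(l,x0,x1,y0,y1,z0,z1):
    P=L[(L[:,0]>x0)&(L[:,0]<x1)&(L[:,1]>y0)&(L[:,1]<y1)&(L[:,2]>z0)&(L[:,2]<z1)]
    if len(P)<5: print(l,len(P));return
    r=cv2.minAreaRect(P[:,:2].astype(np.float32))
    print(l,len(P),"x",np.percentile(P[:,0],[1,50,99]).round(1),"y",np.percentile(P[:,1],[1,50,99]).round(1),"z",np.median(P[:,2]).round(1),np.round(r[0],1),np.round(r[1],1),round(r[2],1))
ext("fence",-60,105,100,165,77,84)
ext("plate",-105,105,60,165,9,16)
ext("strips",-105,105,30,125,20,28)
ext("bar",-30,105,-20,60,57,63)
ext("floor",-105,0,-165,-70,62,68)
ext("sleeve",-105,0,-165,20,45,51)
print("cap",(np.array([528.2,2.6])-[512.8,-100.4])@R)
E
```

```text
fence 1053 x [-23.2  24.4  73.2] y [135.1 139.  142.7] z 79.2 [ 24.8 139. ] [99.1  7.8] 0.2
plate 8973 x [-92.9 -38.9  93.5] y [ 61.5 110.6 154.4] z 11.8 [  0.2 107.3] [189.8  94.9] 0.1
strips 681 x [-66.9 -20.9  74.9] y [ 31.   89.3 123.3] z 23.6 [ 1.3 87.6] [159.7  83.2] 12.7
bar 0
floor 637 x [-68.3 -54.1 -41.4] y [-136.  -118.   -99.5] z 65.1 [ -55.  -118.3] [42.5 27.9] 89.4
sleeve 517 x [-74.4 -39.5 -34.7] y [-147.6  -59.2  -17.7] z 47.8 [-54.1 -81.6] [135.6  40.2] 89.1
cap [ 25.72996153 100.91644603]
```

Emit:
apply_moves(
  series=[
    {"x": 0.003,"y": 0.004,"z": 0,"wx": 0,"wy": 0,"wz": 0},
    {"x": 0.006,"y": 0.014,"z": -0.001,"wx": 0,"wy": 0,"wz": 0},
    {"x": 0.006,"y": 0.026,"z": -0.001,"wx": 0,"wy": 0,"wz": 0},
    {"x": 0.006,"y": 0.038,"z": -0.001,"wx": 0,"wy": 0,"wz": 0},
    {"x": 0.006,"y": 0.05,"z": -0.001,"wx": 0,"wy": 0,"wz": 0},
    {"x": 0.006,"y": 0.062,"z": -0.001,"wx": 0,"wy": 0,"wz": 0},
    {"x": 0.006,"y": 0.073,"z": -0.001,"wx": 0,"wy": 0,"wz": 0},
    {"x": 0.006,"y": 0.082,"z": -0.001,"wx": 0,"wy": 0,"wz": 0},
    {"x": 0.006,"y": 0.089,"z": -0.001,"wx": 0,"wy": 0,"wz": 0},
    {"x": 0.006,"y": 0.092,"z": -0.001,"wx": 0,"wy": 0,"wz": 0},
  ],
)

```text
time: 7.62
position: [528.2, -4.5, 100.3]
orientation: [[0.105, -0.001, 0.994], [-0.994, 0.0, 0.105], [-0.0, -1.0, -0.001]]
ft_force: [-0.6, 0.0, -0.9]
width: 57.5
```

```bash
python3 go.py 528 -1 93 5.8; python3 - <<'E'
from cell import *
import cv2,numpy as np
from h import *
c=read_camera("wrist");np.savez("pics/wrist4.npz",**c);cv2.imwrite("pics/wrist4.png",c["frame"][:,:,::-1])
W=cloud(c);hsv=cv2.cvtColor(c["frame"],cv2.COLOR_RGB2HSV)
m=((hsv[...,0]>105)&(hsv[...,0]<130)&(hsv[...,1]>110))&(W[...,2]>100)&(W[...,2]<150)&(abs(W[...,0]-528)<60)&(abs(W[...,1])<60)
P=W[m];h=np.percentile(P[:,2],90);T=P[abs(P[:,2]-h)<4]
print(m.sum(),"h",h,np.median(T[:,2]),cv2.minEnclosingCircle(T[:,:2].astype(np.float32)))
E
```

```text
t 7.62 p [528.2  -4.5 100.3] jaw 6.0 tilt 0.08 w 57.5 F [-0.6  0.  -0.9] j [-0.01  0.35  1.94 -0.    0.86 -0.12]
shift x,y,z mm [-3.5  7.3  0.2] wy 0.2
10834 h 129.56956836841664 128.82107728908588 ((527.6396484375, -3.8692049980163574), 28.768348693847656)
```

View pics/wrist4.png

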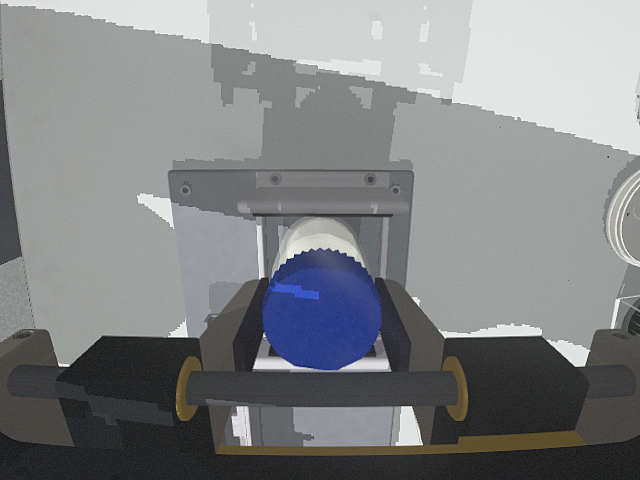

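The bottle is in the bay, about 6 mm above the floor. The cap is at (322,308), between the strips and clear of the fence.

Emit:
apply_moves(
  series=[
    {"x": 0,"y": 0.0015,"z": 0,"wx": 0,"wy": 0,"wz": 0},
    {"x": 0,"y": 0.003,"z": 0,"wx": 0,"wy": 0,"wz": 0},
    {"x": 0,"y": 0.004,"z": 0,"wx": 0,"wy": 0,"wz": 0},
    {"x": 0,"y": 0.005,"z": 0,"wx": 0,"wy": 0,"wz": 0},
    {"x": 0,"y": 0.005,"z": 0,"wx": 0,"wy": 0,"wz": 0},
  ],
)

```text
time: 8.08
position: [528.8, -4.5, 96.7]
orientation: [[0.105, 0.0, 0.994], [-0.994, 0.0, 0.105], [0.0, -1.0, 0.0]]
ft_force: [0.7, -0.8, -2.0]
width: 58.0
```

Emit:
apply_moves(
  series=[
    {"x": 0,"y": 0.0005,"z": 0,"wx": 0,"wy": 0,"wz": 0},
    {"x": 0,"y": 0.001,"z": 0,"wx": 0,"wy": 0,"wz": 0},
    {"x": 0,"y": 0.001,"z": 0,"wx": 0,"wy": 0,"wz": 0},
  ],
)

```text
time: 8.33
position: [528.8, -4.5, 95.6]
orientation: [[0.105, 0.0, 0.994], [-0.994, 0.0, 0.105], [-0.0, -1.0, 0.0]]
ft_force: [-0.6, 0.1, -1.1]
width: 57.7
```

Emit:
apply_moves(
  series=[
    {"x": 0,"y": 0.0005,"z": 0,"wx": 0,"wy": 0,"wz": 0},
    {"x": 0,"y": 0.001,"z": 0,"wx": 0,"wy": 0,"wz": 0},
    {"x": 0,"y": 0.001,"z": 0,"wx": 0,"wy": 0,"wz": 0},
  ],
)

```text
time: 8.58
position: [528.7, -4.5, 94.5]
orientation: [[0.105, -0.0, 0.994], [-0.994, 0.0, 0.105], [-0.0, -1.0, -0.0]]
ft_force: [0.3, -0.3, -1.7]
width: 57.6
```

Emit:
apply_moves(
  series=[
    {"x": 0,"y": 0.0005,"z": 0,"wx": 0,"wy": 0,"wz": 0},
    {"x": 0,"y": 0.001,"z": 0,"wx": 0,"wy": 0,"wz": 0},
    {"x": 0,"y": 0.001,"z": 0,"wx": 0,"wy": 0,"wz": 0},
  ],
)

```text
time: 8.83
position: [528.8, -4.5, 93.7]
orientation: [[0.105, 0.0, 0.994], [-0.994, -0.0, 0.105], [0.0, -1.0, 0.0]]
ft_force: [-0.2, 0.0, 1.3]
width: 57.9
```

Emit:
apply_moves(
  series=[
    {"x": 0,"y": 0.0005,"z": 0,"wx": 0,"wy": 0,"wz": 0},
    {"x": 0,"y": 0.0005,"z": 0,"wx": 0,"wy": 0,"wz": 0},
  ],
)

```text
time: 9.0
position: [528.8, -4.5, 93.7]
orientation: [[0.105, 0.0, 0.994], [-0.994, -0.0, 0.105], [0.0, -1.0, 0.0]]
ft_force: [-2.6, -0.4, 7.3]
width: 57.8
```

Contact at 7 N means it stands on the floor, so I'm releasing it.

Emit:
apply_moves(
  series=[
    {"x": 0,"y": 0,"z": 0,"wx": 0,"wy": 0,"wz": 0},
    {"x": 0,"y": 0,"z": 0,"wx": 0,"wy": 0,"wz": 0},
    {"x": 0,"y": 0,"z": 0,"wx": 0,"wy": 0,"wz": 0},
    {"x": 0,"y": 0,"z": 0,"wx": 0,"wy": 0,"wz": 0},
    {"x": 0,"y": 0,"z": 0,"wx": 0,"wy": 0,"wz": 0},
    {"x": 0,"y": 0,"z": 0,"wx": 0,"wy": 0,"wz": 0},
    {"x": 0,"y": 0,"z": 0,"wx": 0,"wy": 0,"wz": 0},
    {"x": 0,"y": 0,"z": 0,"wx": 0,"wy": 0,"wz": 0},
  ],
  gripper=1,
)

```text
time: 9.67
position: [528.8, -4.5, 93.0]
orientation: [[0.105, -0.0, 0.994], [-0.994, -0.0, 0.105], [0.0, -1.0, -0.0]]
ft_force: [0.4, -0.7, 0.5]
width: 92.1
```

Emit:
apply_moves(
  series=[
    {"x": 0,"y": -0.005,"z": 0,"wx": 0,"wy": 0,"wz": 0},
    {"x": 0,"y": -0.015,"z": 0,"wx": 0,"wy": 0,"wz": 0},
    {"x": 0,"y": -0.028,"z": 0,"wx": 0,"wy": 0,"wz": 0},
    {"x": 0,"y": -0.042,"z": 0,"wx": 0,"wy": 0,"wz": 0},
    {"x": 0,"y": -0.057,"z": 0,"wx": 0,"wy": 0,"wz": 0},
    {"x": 0,"y": -0.072,"z": 0,"wx": 0,"wy": 0,"wz": 0},
    {"x": 0,"y": -0.086,"z": 0,"wx": 0,"wy": 0,"wz": 0},
    {"x": 0,"y": -0.096,"z": 0,"wx": 0,"wy": 0,"wz": 0},
    {"x": 0,"y": -0.1,"z": 0,"wx": 0,"wy": 0,"wz": 0},
    {"x": 0,"y": -0.1,"z": 0,"wx": 0,"wy": 0,"wz": 0},
  ],
)

```text
time: 10.5
position: [529.4, -4.5, 194.4]
orientation: [[0.105, 0.002, 0.994], [-0.994, -0.0, 0.105], [0.0, -1.0, 0.002]]
ft_force: [-0.1, 0.2, 0.4]
width: 91.7
```

```bash
python3 go.py 469.5 -218.4 150 5.8; python3 - <<'E'
from cell import *
import cv2,numpy as np
from h import *
a=np.radians(5.8);R=np.array([[np.cos(a),-np.sin(a)],[np.sin(a),np.cos(a)]])
for n in("wrist","scene"):
    c=read_camera(n);np.savez(f"pics/{n}5.npz",**c)
    cv2.imwrite(f"pics/{n}5.png",c["frame"][:,:,::-1] if n=="wrist" else cv2.resize(c["frame"][120:360,220:500,::-1],None,fx=2.5,fy=2.5))
    W=cloud(c);hsv=cv2.cvtColor(c["frame"],cv2.COLOR_RGB2HSV)
    m=((hsv[...,0]>105)&(hsv[...,0]<130)&(hsv[...,1]>110))&(W[...,2]>100)&(W[...,2]<150)&(abs(W[...,0]-528)<60)&(abs(W[...,1])<60)
    P=W[m];T=P[abs(P[:,2]-123)<4]
    ce,r=cv2.minEnclosingCircle(T[:,:2].astype(np.float32))
    print(n,m.sum(),len(T),np.median(T[:,2]),ce,r,"local",(np.array(ce)-[512.8,-100.4])@R)
E
```

```text
t 10.5 p [529.4  -4.5 194.4] jaw 6.0 tilt 0.13 w 91.7 F [-0.1  0.2  0.4] j [-0.01  0.23  1.86 -0.    1.05 -0.12]
shift x,y,z mm [206.5  44.3 -82.1] wy 0.2
wrist 4314 4043 122.05919903677616 (527.334716796875, -4.576464653015137) 28.96414566040039 local [24.14388101 93.86416211]
scene 437 299 123.75275180838047 (525.2824096679688, -1.615119457244873) 28.95987319946289 local [22.40134282 97.01774587]
```

View pics/scene5.png

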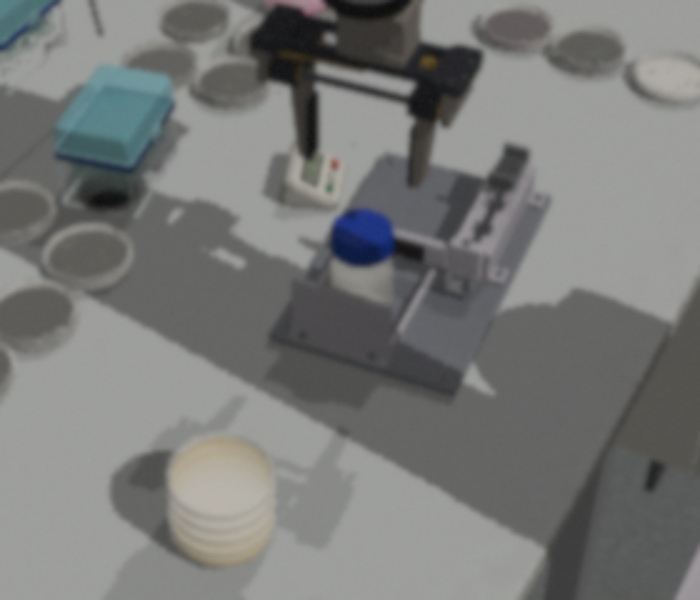

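View pics/wrist5.png

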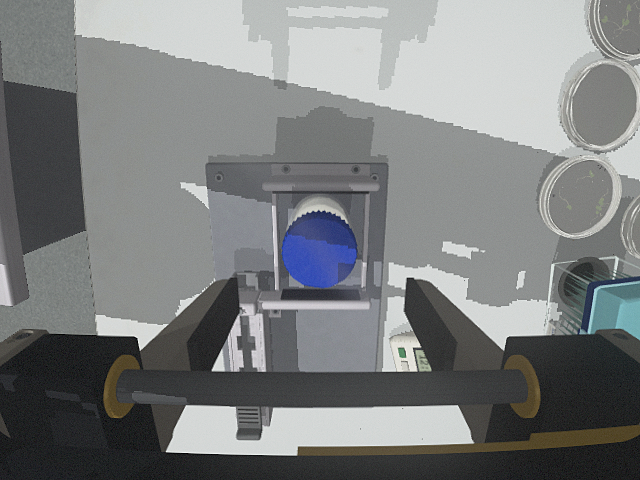

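The bottle stands upright between the bar and the fence. In the wrist view the cap is at (320,250) and the fingers are clear. Next I shut the gripper and go over the button.

Emit:
apply_moves(
  series=[
    {"x": 0.01,"y": 0,"z": -0.004,"wx": 0,"wy": 0,"wz": 0},
    {"x": 0.032,"y": 0,"z": -0.013,"wx": 0,"wy": 0,"wz": 0},
    {"x": 0.06,"y": 0,"z": -0.024,"wx": 0,"wy": 0,"wz": 0},
    {"x": 0.09,"y": 0,"z": -0.036,"wx": 0,"wy": 0,"wz": 0},
    {"x": 0.12,"y": 0.003,"z": -0.048,"wx": 0,"wy": 0,"wz": 0},
    {"x": 0.148,"y": 0.01,"z": -0.06,"wx": 0,"wy": 0,"wz": 0},
    {"x": 0.173,"y": 0.02,"z": -0.07,"wx": 0,"wy": 0,"wz": 0},
    {"x": 0.192,"y": 0.03,"z": -0.078,"wx": 0,"wy": 0,"wz": 0},
    {"x": 0.202,"y": 0.04,"z": -0.082,"wx": 0,"wy": 0.2,"wz": 0},
    {"x": 0.204,"y": 0.044,"z": -0.082,"wx": 0,"wy": 0.2,"wz": 0},
  ],
  gripper=-1,
)

```text
time: 11.43
position: [466.7, -217.2, 147.1]
orientation: [[0.099, -0.003, 0.995], [-0.995, 0.001, 0.099], [-0.001, -1.0, -0.003]]
ft_force: [-0.1, 0.3, 0.2]
width: 27.4
```

```bash
python3 go.py 469.5 -215.5 85 5.8; python3 - <<'E'
from cell import *
import cv2,numpy as np
from h import *
a=np.radians(5.8);R=np.array([[np.cos(a),-np.sin(a)],[np.sin(a),np.cos(a)]])
s=read_state();print("tcp local",(np.array(s["position"][:2])-[512.8,-100.4])@R)
for n in("wrist",):
    c=read_camera(n);np.savez(f"pics/{n}6.npz",**c)
    cv2.imwrite(f"pics/{n}6.png",c["frame"][:,:,::-1])
    W=cloud(c).reshape(-1,3);W=W[np.isfinite(W[:,0])];L=np.c_[(W[:,:2]-[512.8,-100.4])@R,W[:,2]]
    for z0,z1 in((62,68),(72,79),(45,51)):
        P=L[(abs(L[:,0]+55)<30)&(L[:,1]>-170)&(L[:,1]<-70)&(L[:,2]>z0)&(L[:,2]<z1)]
        if len(P)>5: print(len(P),np.percentile(P,[1,50,99],axis=0).round(1).tolist())
E
```

```text
t 11.43 p [ 466.7 -217.2  147.1] jaw 5.7 tilt 0.17 w 27.4 F [-0.1  0.3  0.2] j [-0.44  0.26  1.93 -0.    0.95 -0.54]
shift x,y,z mm [-1.4 62.1  3.1] wy -0.1
tcp local [ -57.6362513  -111.58059585]
1832 [[-68.8, -134.7, 62.7], [-55.4, -113.5, 64.8], [-41.3, -84.2, 67.3]]
742 [[-68.7, -141.5, 72.3], [-54.8, -91.9, 75.2], [-41.5, -84.3, 77.0]]
1435 [[-74.9, -146.9, 45.9], [-61.8, -94.1, 47.7], [-35.2, -70.5, 49.4]]
```

View pics/wrist6.png

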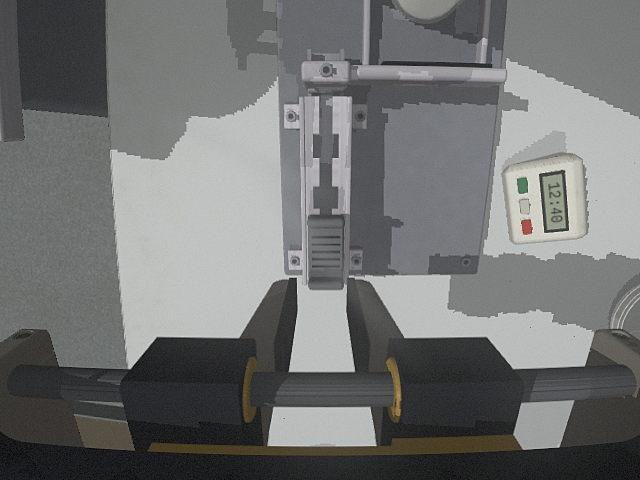

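Emit:
apply_moves(
  series=[
    {"x": 0,"y": 0.008,"z": 0.002,"wx": 0,"wy": 0,"wz": 0},
    {"x": 0,"y": 0.018,"z": 0.0025,"wx": 0,"wy": 0,"wz": 0},
    {"x": 0,"y": 0.028,"z": 0.0025,"wx": 0,"wy": 0,"wz": 0},
    {"x": 0,"y": 0.038,"z": 0.0025,"wx": 0,"wy": 0,"wz": 0},
    {"x": 0,"y": 0.047,"z": 0.0025,"wx": 0,"wy": 0,"wz": 0},
    {"x": 0,"y": 0.054,"z": 0.0025,"wx": 0,"wy": 0,"wz": 0},
    {"x": 0,"y": 0.057,"z": 0.0025,"wx": 0,"wy": 0,"wz": 0},
    {"x": 0,"y": 0.057,"z": 0.0025,"wx": 0,"wy": 0,"wz": 0},
  ],
  gripper=-1,
)

```text
time: 12.15
position: [470.6, -215.3, 91.2]
orientation: [[0.102, -0.001, 0.995], [-0.995, 0.001, 0.102], [-0.001, -1.0, -0.001]]
ft_force: [0.9, 0.4, 0.2]
width: 0.6
```

```bash
cat > loc.py <<'E'
from cell import *
import numpy as np
a=np.radians(5.8);R=np.array([[np.cos(a),-np.sin(a)],[np.sin(a),np.cos(a)]])
s=read_state();print("t",round(s["time"],2),"tcp local",((np.array(s["position"][:2])-[512.8,-100.4])@R).round(1),"z",round(s["position"][2],1),"w",round(s["width"],1),"Flocal",(np.array(s["ft_force"][:2])@R).round(1),round(s["ft_force"][2],1))
E
python3 loc.py;  python3 - <<'E'
from cell import *
import cv2
c=read_camera("wrist");cv2.imwrite("pics/wrist7.png",c["frame"][:,:,::-1])
E
```

```text
t 12.15 tcp local [ -53.6 -110.1] z 91.2 w 0.6 Flocal [0.9 0.3] 0.2
```

View pics/wrist7.png

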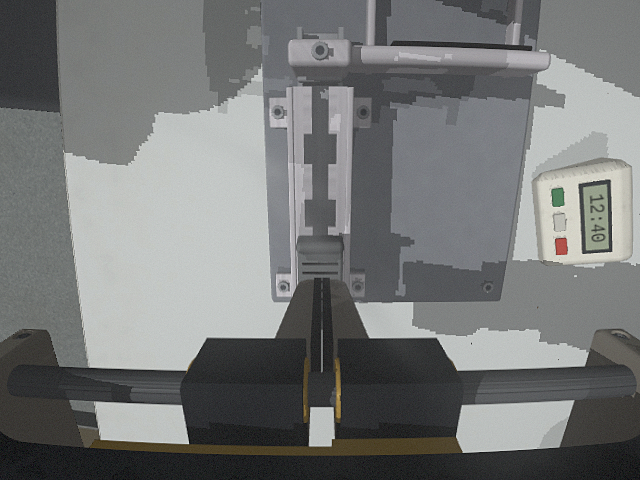

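The shut fingers stand over the saddle, aligned at (320,280) with the front lip at (320,245) ahead of them. I'm descending between the lips.

Emit:
apply_moves(
  series=[
    {"x": 0,"y": 0.006,"z": -0.001,"wx": 0,"wy": 0,"wz": 0},
    {"x": 0,"y": 0.012,"z": -0.001,"wx": 0,"wy": 0,"wz": 0},
    {"x": 0,"y": 0.017,"z": -0.001,"wx": 0,"wy": 0,"wz": 0},
    {"x": 0,"y": 0.021,"z": -0.001,"wx": 0,"wy": 0,"wz": 0},
    {"x": 0,"y": 0.024,"z": -0.001,"wx": 0,"wy": 0,"wz": 0},
    {"x": 0,"y": 0.024,"z": -0.001,"wx": 0,"wy": 0,"wz": 0},
  ],
)

```text
time: 12.7
position: [469.7, -215.6, 67.4]
orientation: [[0.101, -0.001, 0.995], [-0.995, 0.0, 0.101], [-0.001, -1.0, -0.001]]
ft_force: [-0.6, -0.3, 0.3]
width: 0.6
```

```bash
python3 loc.py
```

```text
t 12.7 tcp local [ -54.5 -110.3] z 67.4 w 0.6 Flocal [-0.6 -0.2] 0.3
```

Now the press: 9 mm first, checking the force.

Emit:
apply_moves(
  series=[
    {"x": 0,"y": 0.001,"z": 0,"wx": 0,"wy": 0,"wz": 0},
    {"x": 0,"y": 0.003,"z": 0,"wx": 0,"wy": 0,"wz": 0},
    {"x": 0,"y": 0.005,"z": 0,"wx": 0,"wy": 0,"wz": 0},
    {"x": 0,"y": 0.007,"z": 0,"wx": 0,"wy": 0,"wz": 0},
    {"x": 0,"y": 0.009,"z": 0,"wx": 0,"wy": 0,"wz": 0},
    {"x": 0,"y": 0.009,"z": 0,"wx": 0,"wy": 0,"wz": 0},
  ],
)

```text
time: 13.2
position: [470.4, -215.9, 59.1]
orientation: [[0.101, 0.001, 0.995], [-0.995, -0.0, 0.101], [0.0, -1.0, 0.001]]
ft_force: [-0.4, 0.3, 3.9]
width: 0.5
```

```bash
python3 loc.py
```

```text
t 13.2 tcp local [ -53.9 -110.7] z 59.1 w 0.5 Flocal [-0.4  0.3] 3.9
```

Emit:
apply_moves(
  series=[
    {"x": 0,"y": 0.001,"z": 0,"wx": 0,"wy": 0,"wz": 0},
    {"x": 0,"y": 0.0018,"z": 0,"wx": 0,"wy": 0,"wz": 0},
    {"x": 0,"y": 0.0018,"z": 0,"wx": 0,"wy": 0,"wz": 0},
  ],
)

```text
time: 13.45
position: [470.4, -215.9, 57.4]
orientation: [[0.101, 0.001, 0.995], [-0.995, -0.0, 0.101], [0.0, -1.0, 0.001]]
ft_force: [0.7, 0.3, 4.6]
width: 0.6
```

```bash
python3 loc.py
```

```text
t 13.45 tcp local [ -53.9 -110.6] z 57.4 w 0.6 Flocal [0.8 0.3] 4.6
```

Emit:
apply_moves(
  series=[
    {"x": -0.002,"y": 0,"z": 0,"wx": 0,"wy": 0,"wz": 0},
    {"x": -0.004,"y": 0,"z": 0,"wx": 0,"wy": 0,"wz": 0},
    {"x": -0.006,"y": 0,"z": 0,"wx": 0,"wy": 0,"wz": 0},
    {"x": -0.008,"y": 0,"z": 0,"wx": 0,"wy": 0,"wz": 0},
    {"x": -0.01,"y": 0,"z": 0,"wx": 0,"wy": 0,"wz": 0},
    {"x": -0.012,"y": 0,"z": 0,"wx": 0,"wy": 0,"wz": 0},
    {"x": -0.014,"y": 0,"z": 0,"wx": 0,"wy": 0,"wz": 0},
    {"x": -0.016,"y": 0,"z": 0,"wx": 0,"wy": 0,"wz": 0},
    {"x": -0.016,"y": 0,"z": 0,"wx": 0,"wy": 0,"wz": 0},
  ],
)

```text
time: 14.2
position: [468.7, -199.9, 57.5]
orientation: [[0.102, 0.001, 0.995], [-0.995, -0.0, 0.102], [0.0, -1.0, 0.001]]
ft_force: [0.1, -0.8, 5.2]
width: 0.1
```

```bash
cat > look.py <<'E'
import sys
from cell import *
import cv2,numpy as np
from h import *
a=np.radians(5.8);R=np.array([[np.cos(a),-np.sin(a)],[np.sin(a),np.cos(a)]])
c=read_camera("wrist");t=sys.argv[1];cv2.imwrite(f"pics/{t}.png",c["frame"][:,:,::-1])
W=cloud(c).reshape(-1,3);W=W[np.isfinite(W[:,0])];L=np.c_[(W[:,:2]-[512.8,-100.4])@R,W[:,2]]
for n,x0,x1,y0,y1,z0,z1 in(("bar",-30,76,0,100,57,64),("head",-75,-35,0,100,67,75),("lip",-70,-40,-140,-30,64,80)):
    P=L[(L[:,0]>x0)&(L[:,0]<x1)&(L[:,1]>y0)&(L[:,1]<y1)&(L[:,2]>z0)&(L[:,2]<z1)]
    if len(P)>5: print(n,len(P),np.percentile(P,[2,50,98],axis=0).round(1).tolist())
E
python3 loc.py; python3 look.py w8
```

```text
t 14.2 tcp local [-53.9 -94.5] z 57.5 w 0.1 Flocal [ 0.  -0.8] 5.2
bar 4957 [[-28.0, 29.3, 57.1], [19.2, 33.7, 59.1], [71.7, 40.2, 60.8]]
head 1677 [[-69.8, 27.3, 67.0], [-54.9, 32.6, 67.9], [-40.1, 38.5, 71.5]]
lip 1494 [[-67.5, -85.2, 64.4], [-54.4, -74.5, 67.8], [-41.6, -68.0, 79.4]]
```

View pics/w8.png

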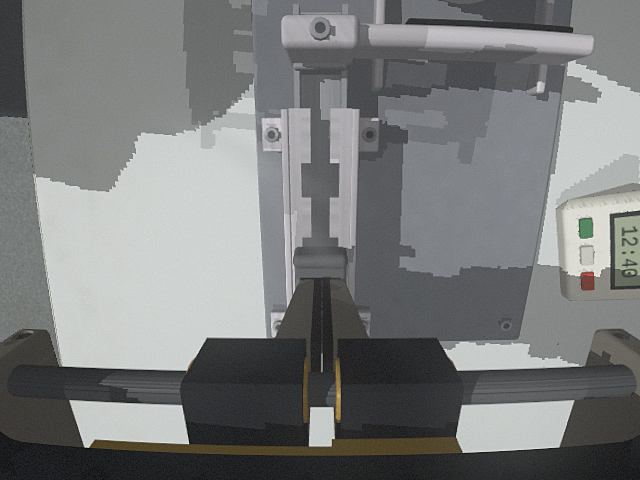

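The tube has moved about 15 mm: the bar and lip points shifted by 14–16 mm. I'll raise the tips above the popped-up floor height but below the lip top, then push by the lip so the button can spring up.

Emit:
apply_moves(
  series=[
    {"x": 0,"y": -0.003,"z": 0,"wx": 0,"wy": 0,"wz": 0},
    {"x": 0,"y": -0.006,"z": 0,"wx": 0,"wy": 0,"wz": 0},
    {"x": 0,"y": -0.009,"z": 0,"wx": 0,"wy": 0,"wz": 0},
    {"x": 0,"y": -0.009,"z": 0,"wx": 0,"wy": 0,"wz": 0},
  ],
)

```text
time: 14.58
position: [468.4, -199.9, 66.7]
orientation: [[0.101, 0.0, 0.995], [-0.995, -0.0, 0.101], [0.0, -1.0, 0.0]]
ft_force: [0.5, -0.8, 0.7]
width: 0.7
```

Emit:
apply_moves(
  series=[
    {"x": -0.002,"y": 0,"z": 0,"wx": 0,"wy": 0,"wz": 0},
    {"x": -0.004,"y": 0,"z": 0,"wx": 0,"wy": 0,"wz": 0},
    {"x": -0.006,"y": 0,"z": 0,"wx": 0,"wy": 0,"wz": 0},
    {"x": -0.008,"y": 0,"z": 0,"wx": 0,"wy": 0,"wz": 0},
    {"x": -0.01,"y": 0,"z": 0,"wx": 0,"wy": 0,"wz": 0},
    {"x": -0.012,"y": 0,"z": 0,"wx": 0,"wy": 0,"wz": 0},
    {"x": -0.014,"y": 0,"z": 0,"wx": 0,"wy": 0,"wz": 0},
    {"x": -0.016,"y": 0,"z": 0,"wx": 0,"wy": 0,"wz": 0},
    {"x": -0.018,"y": 0,"z": 0,"wx": 0,"wy": 0,"wz": 0},
    {"x": -0.018,"y": 0,"z": 0,"wx": 0,"wy": 0,"wz": 0},
  ],
)

```text
time: 15.42
position: [466.6, -182.1, 66.2]
orientation: [[0.102, -0.0, 0.995], [-0.995, -0.001, 0.102], [0.001, -1.0, -0.0]]
ft_force: [-0.6, -4.1, -2.6]
width: 0.4
```

```bash
python3 loc.py; python3 look.py w9
```

```text
t 15.42 tcp local [-54.2 -76.6] z 66.2 w 0.4 Flocal [-1. -4.] -2.6
bar 4819 [[-27.8, 38.9, 57.1], [18.8, 43.9, 59.1], [71.4, 66.6, 62.4]]
head 1477 [[-69.7, 36.6, 67.0], [-55.3, 42.3, 67.9], [-40.3, 48.0, 71.5]]
lip 1256 [[-67.5, -67.5, 64.9], [-54.8, -63.5, 69.6], [-42.1, -58.3, 79.3]]
```

View pics/w9.png

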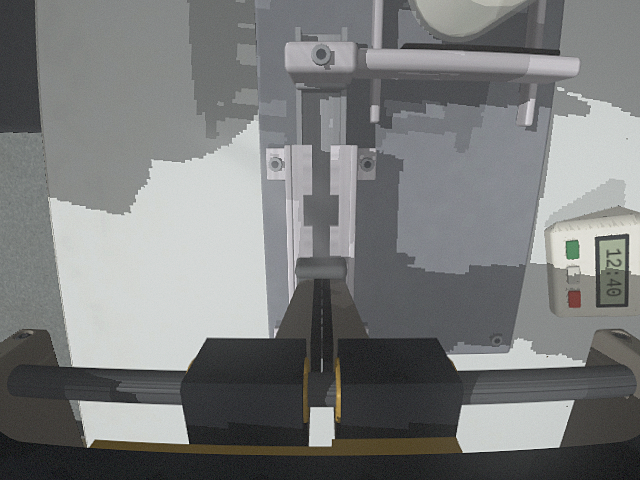

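The tube is at about 25 mm and is being pushed by the lip (about 4 N). I'll go on slowly.

Emit:
apply_moves(
  series=[
    {"x": -0.0015,"y": 0,"z": 0,"wx": 0,"wy": 0,"wz": 0},
    {"x": -0.003,"y": 0,"z": 0,"wx": 0,"wy": 0,"wz": 0},
    {"x": -0.0045,"y": 0,"z": 0,"wx": 0,"wy": 0,"wz": 0},
    {"x": -0.006,"y": 0,"z": 0,"wx": 0,"wy": 0,"wz": 0},
    {"x": -0.0075,"y": 0,"z": 0,"wx": 0,"wy": 0,"wz": 0},
    {"x": -0.009,"y": 0,"z": 0,"wx": 0,"wy": 0,"wz": 0},
    {"x": -0.01,"y": 0,"z": 0,"wx": 0,"wy": 0,"wz": 0},
    {"x": -0.011,"y": 0,"z": 0,"wx": 0,"wy": 0,"wz": 0},
    {"x": -0.012,"y": 0,"z": 0,"wx": 0,"wy": 0,"wz": 0},
    {"x": -0.012,"y": 0,"z": 0,"wx": 0,"wy": 0,"wz": 0},
  ],
)

```text
time: 16.3
position: [465.4, -169.9, 66.3]
orientation: [[0.101, 0.0, 0.995], [-0.995, 0.0, 0.101], [-0.0, -1.0, 0.0]]
ft_force: [0.4, -2.3, -0.9]
width: 0.3
```

```bash
python3 loc.py; python3 look.py w10
```

```text
t 16.3 tcp local [-54.1 -64.3] z 66.3 w 0.3 Flocal [ 0.2 -2.4] -0.9
bar 4944 [[-27.7, 51.4, 57.1], [16.8, 56.4, 59.2], [71.4, 75.7, 62.4]]
head 1476 [[-69.7, 49.0, 67.0], [-54.7, 54.7, 67.9], [-40.2, 60.5, 71.5]]
lip 1367 [[-67.7, -58.9, 64.5], [-54.7, -49.1, 74.8], [-41.8, -45.8, 79.2]]
```

The lip tops have risen from 69.6 to about 75 mm, so the button has popped up at about 38 mm. I'll push another 2 mm to centre it in the play and check the lock.

Emit:
apply_moves(
  series=[
    {"x": -0.0005,"y": 0,"z": 0,"wx": 0,"wy": 0,"wz": 0},
    {"x": -0.001,"y": 0,"z": 0,"wx": 0,"wy": 0,"wz": 0},
    {"x": -0.0015,"y": 0,"z": 0,"wx": 0,"wy": 0,"wz": 0},
    {"x": -0.002,"y": 0,"z": 0,"wx": 0,"wy": 0,"wz": 0},
    {"x": -0.002,"y": 0,"z": 0,"wx": 0,"wy": 0,"wz": 0},
  ],
)

```text
time: 16.77
position: [465.3, -167.9, 66.3]
orientation: [[0.101, 0.0, 0.995], [-0.995, 0.0, 0.101], [-0.0, -1.0, 0.0]]
ft_force: [-0.1, -2.2, 0.3]
width: 0.4
```

```bash
python3 loc.py; python3 look.py w11
```

```text
t 16.77 tcp local [-54.1 -62.3] z 66.3 w 0.4 Flocal [-0.3 -2.2] 0.3
bar 4915 [[-27.6, 53.4, 57.1], [16.9, 58.4, 59.2], [71.4, 78.0, 62.6]]
head 1459 [[-69.7, 50.9, 67.0], [-55.2, 56.6, 67.9], [-40.2, 62.4, 71.4]]
lip 1379 [[-67.7, -56.7, 64.7], [-54.7, -47.2, 74.8], [-41.9, -43.8, 79.2]]
```

The tube is at about 40 mm: the lip edge went from −84.3 to −43.8. The lip height shows the button up. Backing off 5 mm and lifting.

Emit:
apply_moves(
  series=[
    {"x": 0.002,"y": 0,"z": 0,"wx": 0,"wy": 0,"wz": 0},
    {"x": 0.004,"y": 0,"z": 0,"wx": 0,"wy": 0,"wz": 0},
    {"x": 0.006,"y": -0.002,"z": 0,"wx": 0,"wy": 0,"wz": 0},
    {"x": 0.006,"y": -0.01,"z": 0,"wx": 0,"wy": 0,"wz": 0},
    {"x": 0.006,"y": -0.025,"z": 0,"wx": 0,"wy": 0,"wz": 0},
    {"x": 0.006,"y": -0.045,"z": 0,"wx": 0,"wy": 0,"wz": 0},
    {"x": 0.006,"y": -0.07,"z": 0,"wx": 0,"wy": 0,"wz": 0},
    {"x": 0.006,"y": -0.095,"z": 0,"wx": 0,"wy": 0,"wz": 0},
    {"x": 0.006,"y": -0.112,"z": 0,"wx": 0,"wy": 0,"wz": 0},
    {"x": 0.006,"y": -0.12,"z": 0,"wx": 0,"wy": 0,"wz": 0},
  ],
)

```text
time: 17.65
position: [467.0, -174.4, 189.3]
orientation: [[0.101, 0.004, 0.995], [-0.995, -0.001, 0.101], [0.002, -1.0, 0.003]]
ft_force: [-0.1, -0.1, -0.0]
width: 0.3
```

Emit:
apply_moves(
  series=[
    {"x": 0.015,"y": 0,"z": -0.005,"wx": 0,"wy": 0,"wz": 0},
    {"x": 0.04,"y": 0,"z": -0.013,"wx": 0,"wy": 0,"wz": 0},
    {"x": 0.07,"y": 0,"z": -0.023,"wx": 0,"wy": 0,"wz": 0},
    {"x": 0.1,"y": 0,"z": -0.033,"wx": 0,"wy": 0,"wz": 0},
    {"x": 0.13,"y": 0,"z": -0.043,"wx": 0,"wy": 0,"wz": 0},
    {"x": 0.16,"y": 0,"z": -0.053,"wx": 0,"wy": 0,"wz": 0},
    {"x": 0.185,"y": 0,"z": -0.06,"wx": 0,"wy": 0,"wz": 0},
    {"x": 0.2,"y": 0,"z": -0.06,"wx": 0,"wy": 0,"wz": 0},
    {"x": 0.2,"y": 0,"z": -0.06,"wx": 0,"wy": 0,"wz": 0},
  ],
)

```text
time: 18.4
position: [426.5, -381.5, 186.0]
orientation: [[0.099, 0.0, 0.995], [-0.995, -0.001, 0.099], [0.001, -1.0, 0.0]]
ft_force: [-0.6, -0.0, -0.4]
width: 0.8
```

```bash
python3 loc.py; python3 - <<'E'
from cell import *
import cv2,numpy as np
from h import *
a=np.radians(5.8);R=np.array([[np.cos(a),-np.sin(a)],[np.sin(a),np.cos(a)]])
for n in("top","scene"):
    c=read_camera(n);np.savez(f"pics/{n}9.npz",**c)
    fr=c["frame"][:,:,::-1]
    cv2.imwrite(f"pics/{n}9.png",cv2.resize(fr[190:340,150:480],None,fx=2.4,fy=2.4,interpolation=cv2.INTER_CUBIC) if n=="top" else cv2.resize(fr[120:440,220:500],None,fx=1.85,fy=1.85))
    W=cloud(c).reshape(-1,3);W=W[np.isfinite(W[:,0])];L=np.c_[(W[:,:2]-[512.8,-100.4])@R,W[:,2]]
    for l,x0,x1,y0,y1,z0,z1 in(("fence",-30,80,125,160,77,84),("bar",-30,80,0,90,57,63),("head",-75,-35,0,100,67,75),("floor",-70,-40,-140,-30,62,68),("lips",-70,-40,-140,-30,72,79),("cap",-30,80,40,130,119,128)):
        P=L[(L[:,0]>x0)&(L[:,0]<x1)&(L[:,1]>y0)&(L[:,1]<y1)&(L[:,2]>z0)&(L[:,2]<z1)]
        if len(P)>5: print(n,l,len(P),np.percentile(P,[1,50,99],axis=0).round(1).tolist(), np.round(cv2.minEnclosingCircle(P[:,:2].astype(np.float32))[0],1) if l=="cap" else "")
    P=W[(W[:,0]>430)&(W[:,0]<580)&(W[:,1]>190)&(W[:,1]<340)&(W[:,2]>76)&(W[:,2]<84)];print("dish",cv2.minEnclosingCircle(P[:,:2].astype(np.float32)))
E
```

```text
t 18.4 tcp local [-114.3 -270.9] z 186.0 w 0.8 Flocal [-0.6  0. ] -0.4
top fence 113 [[-22.5, 126.6, 77.1], [27.7, 138.6, 79.2], [72.8, 142.6, 83.5]] 
top bar 142 [[-28.8, 53.2, 57.1], [22.3, 58.9, 59.4], [73.4, 78.7, 62.8]] 
top head 48 [[-70.2, 50.5, 67.1], [-53.0, 56.2, 69.2], [-39.6, 62.6, 73.9]] 
top floor 163 [[-68.7, -95.2, 62.1], [-55.6, -73.4, 64.8], [-41.7, -44.4, 67.8]] 
top lips 69 [[-67.4, -101.4, 72.4], [-55.1, -69.2, 75.4], [-42.8, -44.2, 78.8]] 
top cap 431 [[-3.0, 71.0, 119.2], [24.0, 97.5, 122.3], [50.3, 123.5, 127.1]] [23.9 97.3]
dish ((508.4820556640625, 276.61199951171875), 45.67103958129883)
scene fence 142 [[-23.0, 125.2, 77.1], [24.0, 141.2, 80.3], [72.1, 147.0, 83.6]] 
scene bar 63 [[-28.7, 51.8, 57.1], [-7.7, 61.2, 60.1], [75.0, 87.2, 62.9]] 
scene head 51 [[-71.7, 52.0, 67.1], [-55.2, 60.7, 70.0], [-39.0, 66.2, 74.4]] 
scene floor 84 [[-69.0, -98.4, 62.8], [-54.5, -73.0, 66.3], [-41.7, -41.1, 67.9]] 
scene lips 69 [[-67.8, -100.7, 72.1], [-55.8, -50.0, 74.9], [-41.1, -40.5, 78.8]] 
scene cap 339 [[-2.2, 71.9, 119.4], [24.5, 100.1, 123.7], [51.4, 126.6, 127.6]] [26.  97.9]
dish ((510.0408630371094, 278.03192138671875), 47.57324981689453)
```

View pics/top9.png

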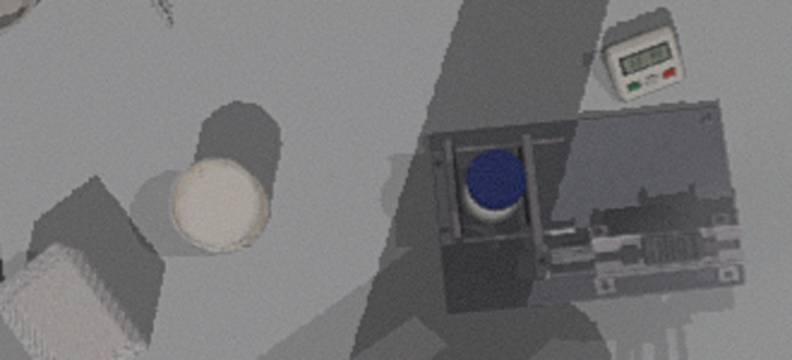

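View pics/scene9.png

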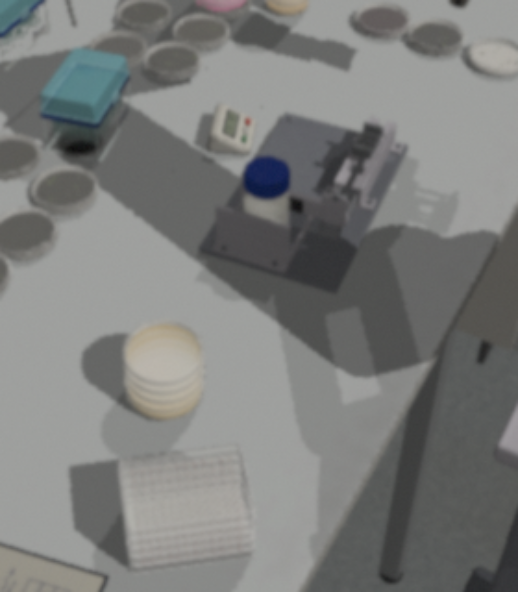

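Both pictures show the bottle upright between bar and fence, with its axis at about (24, 97) mm in the platform frame. The saddle is at y ≈ −73 with its floor at 65 mm, so the button is up in the second hole. The dishes, plates and timer have not moved and the arm is clear.

```bash
python3 -c "
from cell import *
print(job_done())"
```

```text
the job is handed in; nothing more can be done
None
```

The job is handed in at about 18.5 s of the 50 s. `job_done` gives no verdict, so what follows rests on my own camera and force checks.

**What I did**
- I gripped the bottle by its cap with the jaws parallel to the plates' long side, so the fingers stayed clear of both neighbours. I set it down in the bay until contact showed (about 7 N) and let go.
- With shut fingers I pressed the button down about 7.5 mm and slid the tube about 15 mm. I then raised the tips and pushed by the lip until the button sprang up in the second hole, and backed the arm away.

**Last checks (top camera)**

| Check | Measured | Required |
|---|---|---|
| Bottle axis, platform frame | x 24 mm, y 97 mm | x 5–45, y 90–108 |
| Cap top height | 122 mm | 123 if standing upright on the floor |
| Saddle centre | y ≈ −73 mm (tube ≈ 40 mm) | tube 36–44 mm |
| Saddle floor height | 65 mm | 65 with the button up |
| Dishes | moved less than 1 mm | under 25 mm |

- I checked the plates and the timer only by eye in the last pictures, and both looked unmoved.
- **Disagreement:** the scene camera read up to about 3 mm differently from the other cameras in platform y. That is well inside the tolerances.
- **Not done:** I did not push the tube to a hard stop to test the lock. I judged it locked from the saddle's height and position.

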